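# Build up a stacked shoe heel in the gluing jig

## Task

Build the heel in the gluing jig: first the thick black rubber top piece flat on the drawn outline, then all the brown lifts there are on top of it in one neat, centred stack, every piece with its straight side over the outline's straight side. Then set a stop block in each end pocket with its tongue pointing in at the stack, and last of all stand the steel weight, centred, on top of the stack; leave the wax tin and the dye bottle alone.

Things in the scene. Friction and masses are not known exactly. Their poses are not given: they have to be found in the camera images.
- jig: fixed gluing jig: aluminium plate 216 x 84 x 8 mm. Origin: centre of underside; x along its length, away from the robot (within about 17 degrees), z up. A 60 mm heel outline is drawn in its middle, straight side to the -x end. At each end a pocket of three dark walls, 6 mm high above the plate, 5 mm thick, 38 mm wide inside (along y), open towards the middle
- seat (a point): middle of the heel outline, on the plate's top face (8 mm above the bench); axes as the jig
- seat_flat (a point): middle of the outline's straight side, 30 mm from the seat towards the jig's -x (robot) end
- pocket_near (a point): where the middle of a stop block's body belongs in the pocket at the -x (robot) end, on the plate's top face: 75 mm from the seat; the outer wall is 18 mm further out
- pocket_far (a point): the same for the pocket at the +x (far) end, 75 mm from the seat
- toppiece: black hard-rubber heel top piece, 14 mm thick, flat on the bench. Heel-shaped disc 60 x 60 mm: a 30 x 60 mm rectangle from x = -30 to 0 mm joined to a half circle of radius 30 mm about the origin. Origin: centre of underside; straight side at x = -30 mm; sides at y = +-30 mm parallel from x = -30 to 0; z up
- toppiece_flat (a point): middle of the straight side of the top piece, at its underside, 30 mm along -x from its origin
- weight: dark steel press weight, about 0.6 kg, standing on the bench: disc 54 mm across and 30 mm high with an upright round grip 24 mm across on it, 56 mm high in all. Origin: centre of underside, z up
- tin: bystander: low round white tin of wax, 60 mm across, 30 mm high; leave alone. Origin: centre of underside
- dye: bystander: squat amber dye bottle with black cap, 44 mm across, 50 mm high; leave alone. Origin: centre of underside
- lift1: brown fibreboard heel lift, 8 mm thick, 30 g, plan shape and axes as the top piece (60 x 60 mm, straight side at x = -30 mm, origin at centre of underside); between two and four lifts are present, all alike. Both faces are alike: either may be up (turned over, the origin lies in the top face)
- lift1_flat (a point): middle of the straight side of lift1, at its underside
- lift2: brown fibreboard heel lift, 8 mm thick, 30 g, plan shape and axes as the top piece (60 x 60 mm, straight side at x = -30 mm, origin at centre of underside); between two and four lifts are present, all alike. Both faces are alike: either may be up (turned over, the origin lies in the top face)
- lift2_flat (a point): middle of the straight side of lift2, at its underside
- lift3: brown fibreboard heel lift, 8 mm thick, 30 g, plan shape and axes as the top piece (60 x 60 mm, straight side at x = -30 mm, origin at centre of underside); between two and four lifts are present, all alike. Both faces are alike: either may be up (turned over, the origin lies in the top face)
- lift3_flat (a point): middle of the straight side of lift3, at its underside
- lift4: brown fibreboard heel lift, 8 mm thick, 30 g, plan shape and axes as the top piece (60 x 60 mm, straight side at x = -30 mm, origin at centre of underside); between two and four lifts are present, all alike. Both faces are alike: either may be up (turned over, the origin lies in the top face)
- lift4_flat (a point): middle of the straight side of lift4, at its underside
- stop1: steel stop block, one of two alike: body 30 (x) x 32 (y) x 28 (high) mm with a low tongue 10 mm high, 22 mm wide that sticks out 25 mm from the body's +x side at the bottom. Origin: centre of the body's underside; z up
- stop1_tip (a point): end of the tongue of stop1, 40 mm along +x from its origin, 5 mm above its underside
- stop2: steel stop block, one of two alike: body 30 (x) x 32 (y) x 28 (high) mm with a low tongue 10 mm high, 22 mm wide that sticks out 25 mm from the body's +x side at the bottom. Origin: centre of the body's underside; z up
- stop2_tip (a point): end of the tongue of stop2, 40 mm along +x from its origin, 5 mm above its underside

How it is judged (in metres and radians):
On the way, in this order (a step that is already met when the one before it is completed fails the run):
1. the rubber top piece lies on the outline, straight side matching (horizontal distance between toppiece and seat below 0.006 m and horizontal distance between toppiece_flat and seat_flat below 0.01 m and angle between the x axis of toppiece and the x axis of jig, either way round below 0.14 rad and angle between the z axis of toppiece and the z axis of jig, either way round below 0.06 rad and z of toppiece in the frame of jig between 0.005 and 0.011 m and linear speed of toppiece below 0.02 m/s), for 0.2 s.
2. all the lifts are stacked on the top piece, centred, straight sides matching (all of step 1 and horizontal distance between each of lift1, lift2, lift3, lift4 and seat below 0.006 m and horizontal distance between each of lift1_flat, lift2_flat, lift3_flat, lift4_flat and seat_flat below 0.01 m and angle between the x axis of each of lift1, lift2, lift3, lift4 and the x axis of jig, either way round below 0.14 rad and angle between the z axis of each of lift1, lift2, lift3, lift4 and the z axis of jig, either way round below 0.06 rad and z of lift1 in the frame of jig between 0.019 and 0.057 m and linear speed of each of lift1, lift2, lift3, lift4 below 0.02 m/s and z of lift2 in the frame of jig between 0.019 and 0.057 m and z of lift3 in the frame of jig between 0.019 and 0.057 m and z of lift4 in the frame of jig between 0.019 and 0.057 m), for 0.2 s.
3. a stop block sits in each pocket, tongue towards the stack ((((horizontal distance between stop1 and pocket_near below 0.007 m and horizontal distance between stop1_tip and seat below 0.045 m and angle between the x axis of stop1 and the x axis of jig, either way round below 0.2 rad and z of stop1 in the frame of jig below 0.011 m and angle between stop1's own z axis and vertical below 0.08 rad) and (horizontal distance between stop2 and pocket_far below 0.007 m and horizontal distance between stop2_tip and seat below 0.045 m and angle between the x axis of stop2 and the x axis of jig, either way round below 0.2 rad and z of stop2 in the frame of jig below 0.011 m and angle between stop2's own z axis and vertical below 0.08 rad)) or ((horizontal distance between stop2 and pocket_near below 0.007 m and horizontal distance between stop2_tip and seat below 0.045 m and angle between the x axis of stop2 and the x axis of jig, either way round below 0.2 rad and z of stop2 in the frame of jig below 0.011 m and angle between stop2's own z axis and vertical below 0.08 rad) and (horizontal distance between stop1 and pocket_far below 0.007 m and horizontal distance between stop1_tip and seat below 0.045 m and angle between the x axis of stop1 and the x axis of jig, either way round below 0.2 rad and z of stop1 in the frame of jig below 0.011 m and angle between stop1's own z axis and vertical below 0.08 rad))) and linear speed of each of stop1, stop2 below 0.02 m/s), for 0.2 s.
4. the weight stands on the stack (horizontal distance between weight and seat below 0.008 m and angle between weight's own z axis and vertical below 0.06 rad and linear speed of weight below 0.02 m/s and z of weight in the frame of toppiece above 0.011 m and z of each of lift1, lift2, lift3, lift4 in the frame of weight below 0.004 m and height (world z) of weight below 0.058 m), for 0.2 s.
At the end, for the whole second after the job is handed in: Top piece on the plate, every lift stacked on it, each flat, within 6 mm of the middle and 0.14 rad (straight side within 10 mm); a stop in each pocket (7 mm, 0.2 rad), tongue towards the stack; weight upright on top within 8 mm of the middle; all at rest (all of step 2 and all of step 3 and all of step 4); the robot touches nothing.
It fails at once if the wax tin is pushed away (distance of tin from where it was at the start of the episode above 0.03 m).
It fails at once if the dye bottle is pushed away (distance of dye from where it was at the start of the episode above 0.03 m).
Of lift1, lift2, lift3, lift4 only 2 to 4 are there at a start; the rules pass over those that are not, and their reading is None.
At some moment in a run one of lift1, lift2, lift3, lift4, stop1, stop2 may be knocked a few centimetres aside while the robot is not near it.
It also fails if it takes over 210 s, if anything falls off the work surface, if the arm or the gripper's body presses on something with over 40 N, if the wrist force passes 120 N, or if a joint passes its speed limit or range.

## Robot

A 6-joint arm with a two-finger parallel gripper is mounted at the origin on the work surface. World frame = base frame: x ahead of the robot, y to its left, z up, the work surface at z = 0. Lengths are in mm, angles in rad, forces in N, time in s.
With the tool pointing down it reaches from about 275 to 1000 mm from the base axis. Payload 8.4 kg.
Tool frame: the origin (TCP) lies between the finger pads; the fingertips stand 25 mm ahead of it and the grasp point (between the pads) lies 6 mm ahead of it; z points along the fingers, y is the line along which they close (so a half turn about z gives the same grasp; the last joint's range is limited). The gripper opens to 85 mm and grips with 20 to 120 N. Pads are 22 mm wide; open, the fingers measure 114 mm over their backs; the gripper's body (76 mm by 85 mm) begins 54 mm behind the grasp point. The pads swing forward as they close: fully open they stand 13 mm farther back than shut.
Start: joints at [-1.297, 0.353, 1.633, -0, 1.155, -0.002], TCP at [170.196, -601.383, 256.281] pointing down, gripper open.
Joint ranges: [-2.63, 2.63], [-0.92, 2.1], [0.06, 2.66], [-1.3, 4.44], [0, 2.69], [-3.02, 3.02]. Speed limits (rad/s): [2.22, 2.22, 2.79, 3.14, 3.14, 3.14].

## Interface

Orientations are given as [roll, pitch, yaw] about the fixed x, y, z axes, in that order (R = Rz(yaw) Ry(pitch) Rx(roll)).
In Python, from rig import r, eyes, workorder gives the robot as it stands. The module is installed in compiled form; this text tells all that it offers.
- The arm moves only by the tool step_arm, never from a script. Its argument "moves" is a list of rows, each an object of numbers: "tx", "ty", "tz": the shift along the tool's x, y, z scaled (see below); "ax", "ay", "az": the turn, a rotation vector about the tool's x, y, z scaled (see below). In form: [{"tx": .., "ty": .., "tz": .., "ax": .., "ay": .., "az": ..}, ...]. A call has 1 to 5 rows; each row shifts and turns the commanded pose from where the row before left it, along the tool's axes as they then stand; what a row does not reach is not made up. The controller multiplies each number of a shift by 25 mm and each number of a turn by 90 degrees. A row lasts 1/8 s, in which the tool goes at most 62.5 mm and 10.7 degrees, less where a joint would pass 70% of its speed; a pose out of reach is approached as far as the arm can. A call with a number of a shift or a turn outside -1 to 1 is refused whole. A call with a gripper value outside its range is refused whole. "gripper" is the opening, from 0 (shut) to 1 (fully open), set as the call begins (left out, the last holds). The fingers move at their own pace and stop on an object; "newtons" is the grip in N (left out, the last holds). Time passes only in rows, so rows that do not move let the fingers close. It gives the time, the measured TCP pose, the force, the opening and the grip force at its end, in the units of the state.
- r.sense(): the state, without advancing time (a new reading comes with each control period).
- eyes.grab_frame(name): name is "scene" or "side" or "wrist"; returns (picture, depth): 400x640x3 uint8, red, green, blue; 400x640 float32, mm along the optical axis (not along the pixel's ray), 0 where there is no reading.
- eyes.camera_info(name): a dict with "intrinsics" (3x3 intrinsics, pixels), "k1" (the pictures are not rectified: a ray, as slopes to the right and down, at radius r is drawn at 1 + k1 r^2 times it, then the intrinsics apply), "cam_to_world" (4x4, takes a point from camera to world coordinates). Camera axes: x right, y up, looking along -z (the intrinsics and any distortion apply to the point x, -y, -z); pixel columns grow to the right and rows downward; lengths in mm; the calibration is good to about 2 mm. A picture is of the moment at which its call begins: read the wrist's pose just before it. camera_info takes no time and is no camera call; for the wrist camera it gives the pose at the moment of the call.
- workorder.sign_off(): hands the job in; it is judged then, once.
The state is a dict: "clock": time; "qpos": joint angles; "qvel": joint speeds; "joint_efforts": joint torques, N m; "eef_pos": TCP position; "tcp_rot": TCP orientation; "contact_force": force on the tool from outside, world axes, zero at the start; "wrist_torque": the same for the moment, N m; "opening": opening from 0.0 (shut) to 1.0 (fully open); "grasp_force": force on a finger pad.
Only numpy, scipy, OpenCV 4.12 (cv2) and the standard library are available. Lean on these libraries where they do the work, as an engineer would, in place of code of your own. Each camera call takes 0.05 s, during which the arm holds its last target. There are 200 camera calls.

## Working session

There is one attempt and no reset: what is moved stays moved. The work goes in short steps, Python scripts to look and compute and a tool call to move; the robot and the scene stay as the last step left them, time stands still between calls to the robot, and variables do not carry over. Pictures are saved under pics/ and viewed, at most 15 in all, crops included, and the job is handed in when it is done.

Besides the shell and the picture viewer there is one more tool, called in YAML: its name, and indented under it one key for each argument. step_arm: Moves the arm, as the interface text tells. Its arguments: {"type":"object","properties":{"moves":{"type":"array","items":{"type":"object","properties":{"tx":{"type":"number"},"ty":{"type":"number"},"tz":{"type":"number"},"ax":{"type":"number"},"ay":{"type":"number"},"az":{"type":"number"}}}},"gripper":{"type":"number"},"newtons":{"type":"number"}},"required":["moves"]}

```bash
mkdir -p pics; ls
python3 - <<'E'
from rig import r,eyes
import cv2,numpy as np
print(r.sense())
for n in ("scene","side"):
    p,d=eyes.grab_frame(n); cv2.imwrite(f"pics/{n}0.png",p[:,:,::-1]); np.savez(f"{n}0.npz",p=p,d=d)
    i=eyes.camera_info(n); print(n,np.round(i["intrinsics"],1).tolist(),i["k1"],np.round(i["cam_to_world"],3).tolist())
E
```

```text
pics
{'clock': 0.0, 'qpos': array([-1.29743818e+00,  3.53667605e-01,  1.63411812e+00, -1.09001295e-05,
        1.15523220e+00, -2.42031765e-03]), 'qvel': array([ 5.49773734e-05, -4.05660714e-04, -1.11909455e-03,  4.13650616e-04,
       -1.54621765e-03,  6.23204095e-04]), 'joint_efforts': array([ 3.64113279e-03, -6.05240679e+01, -3.42061400e+01,  2.20822194e-04,
        9.33312171e-03, -6.03003599e-06]), 'eef_pos': array([ 170.0501047 , -600.96094495,  255.55637242]), 'tcp_rot': array([-3.14016737e+00,  6.51650238e-06,  2.75782875e-01]), 'contact_force': array([0.35265503, 0.45607768, 0.49995254]), 'wrist_torque': array([-0.00128431, -0.04113254, -0.00780465]), 'grasp_force': 0.0, 'opening': 1.0011489321974203}
scene [[367.3, 0.0, 317.7], [0.0, 367.3, 204.1], [0.0, 0.0, 1.0]] -0.07252044857249068 [[-0.89, -0.265, 0.372, 909.162], [0.456, -0.481, 0.749, 778.967], [-0.019, 0.836, 0.548, 621.869], [0.0, 0.0, 0.0, 1.0]]
side [[391.8, 0.0, 321.0], [0.0, 391.8, 206.3], [0.0, 0.0, 1.0]] 0.01088549177706612 [[0.998, 0.05, -0.033, 496.561], [-0.058, 0.682, -0.729, -779.625], [-0.014, 0.73, 0.683, 759.053], [0.0, 0.0, 0.0, 1.0]]
```

View pics/scene0.png

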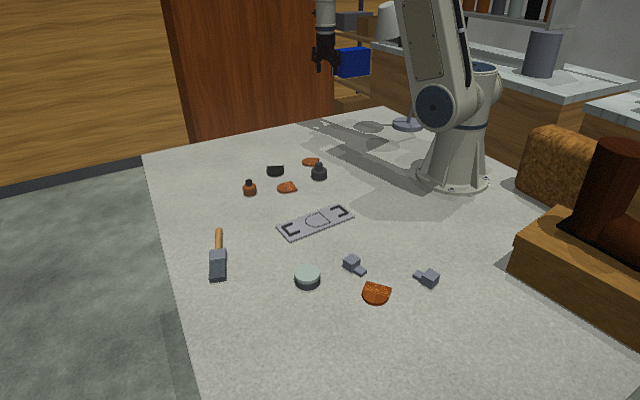

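View pics/side0.png

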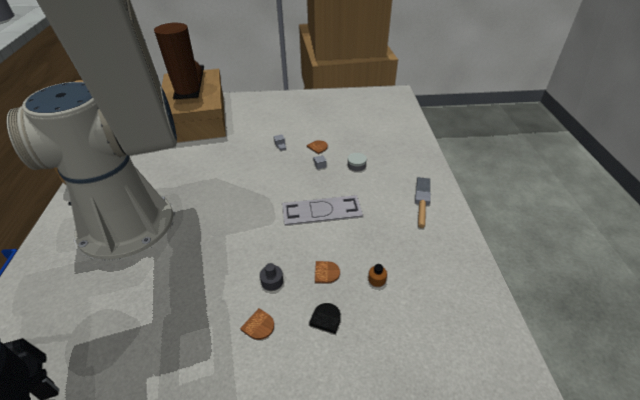

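The scene view shows the jig at about (315,222), three lifts at (311,161), (287,187) and (376,292), and the top piece at (275,170). The weight is at (319,172), the dye at (250,188), the tin at (307,277), and the stops at (353,264) and (428,277). The side view shows the same set, with the jig at (321,209), and there are three lifts there too. A hammer also lies on the bench.

```bash
cat > h.py <<'E'
import numpy as np,cv2,json
from rig import r,eyes
def grab(n,name=None):
    i=eyes.camera_info(n); p,d=eyes.grab_frame(n)
    if name: cv2.imwrite(f"pics/{name}.png",p[:,:,::-1])
    return p,d,i
def rays(i,uv):
    uv=np.asarray(uv,float).reshape(-1,2);K=np.asarray(i["intrinsics"]);k=i["k1"]
    q=cv2.undistortPoints(uv.reshape(-1,1,2),K,np.array([k,0,0,0.])).reshape(-1,2)
    M=np.asarray(i["cam_to_world"]); D=np.c_[q[:,0],-q[:,1],-np.ones(len(q))]@M[:3,:3].T
    return M[:3,3],D
def cast(i,uv,z):
    o,D=rays(i,uv); return o+D*((z-o[2])/D[:,2])[:,None]
def tri(i1,a,i2,b):
    o1,d1=rays(i1,a);o2,d2=rays(i2,b)
    A=np.c_[d1[0],-d2[0]]; s=np.linalg.lstsq(A,o2-o1,rcond=None)[0]
    p,q=o1+d1[0]*s[0],o2+d2[0]*s[1]; return (p+q)/2,np.linalg.norm(p-q)
def pt(i,d,u,v):
    o,D=rays(i,[[u,v]]); return o+D[0]*d[int(v),int(u)]
E
python3 - <<'E'
from h import *
I={n:eyes.camera_info(n) for n in("scene","side")}
S={n:np.load(n+"0.npz") for n in I}
pk=dict(jig=((315,222),(321,209)),liftA=((311,161),(258,323)),liftB=((287,187),(327,271)),liftC=((376,292),(318,147)),top=((275,170),(326,317)),weight=((319,172),(271,277)),dye=((250,188),(377,275)),tin=((307,277),(357,161)),stopA=((352,262),(320,161)),stopB=((430,277),(280,141)))
for k,(a,b) in pk.items():
    t,e=tri(I["scene"],a,I["side"],b); print(k,t.round(),round(e,1),cast(I["side"],b,10)[0][:2].round(), pt(I["side"],S["side"]["d"],*b).round())
w=eyes.camera_info("wrist");s=r.sense();print(w["k1"],w["intrinsics"].round(1).tolist(),s["eef_pos"],s["tcp_rot"])
M=w["cam_to_world"];c,sn=np.cos(s["tcp_rot"][2]),np.sin(s["tcp_rot"][2]);R=np.array([[c,sn,0],[sn,-c,0],[0,0,-1]])
print((R.T@(M[:3,3]-s["eef_pos"])).round(1),(R.T@M[:3,:3]).round(3))
E
```

```text
jig [535.  14.   4.] 5.9 [532.   9.] [532.  11.   8.]
liftA [ 379. -332.    8.] 2.2 [ 378. -333.] [ 378. -332.    8.]
liftB [ 533. -203.    6.] 1.7 [ 534. -206.] [ 534. -203.    7.]
liftC [539. 319.   4.] 1.2 [540. 309.] [540. 308.  11.]
top [ 524. -328.    9.] 1.8 [ 523. -328.] [ 523. -330.   13.]
weight [ 403. -222.   19.] 0.7 [ 402. -215.] [ 404. -230.   30.]
dye [ 649. -233.   20.] 0.4 [ 650. -226.] [ 646. -243.   33.]
tin [659. 214.  16.] 1.7 [659. 222.] [655. 192.  32.]
stopA [542. 221.  17.] 0.8 [542. 231.] [541. 206.  29.]
stopB [411. 349.  15.] 3.1 [412. 355.] [413. 339.  20.]
-0.03196015318407826 [[293.8, 0.0, 319.4], [0.0, 293.8, 208.0], [0.0, 0.0, 1.0]] [ 170.0934675  -600.99090909  255.63035915] [-3.14035838e+00 -5.98658976e-06  2.75796583e-01]
[  83.6   -0.  -118.1] [[-0.     0.946  0.324]
 [ 1.     0.     0.001]
 [ 0.001  0.324 -0.946]]
```

step_arm:
  moves:
    - {"az": -0.11}
    - {"az": -0.0655}

```text
schema error: expected keys tx, ty, tz, ax, ay, az
```

step_arm:
  moves:
    - {"tx": 1, "tz": -1}
    - {"tx": 1, "tz": -1}
    - {"tx": 1}
    - {"tx": 1}
    - {"tx": 1}

```text
schema error: expected keys tx, ty, tz, ax, ay, az
```

step_arm:
  moves:
    - {"tx": 0, "ty": 0, "tz": 0, "ax": 0, "ay": 0, "az": 0.1}
    - {"tx": 0, "ty": 0, "tz": 0, "ax": 0, "ay": 0, "az": 0.0756}
    - {"tx": 1, "ty": -1, "tz": 0, "ax": 0, "ay": 0, "az": 0}
    - {"tx": 1, "ty": -1, "tz": 0, "ax": 0, "ay": 0, "az": 0}
    - {"tx": 1, "ty": -1, "tz": 0, "ax": 0, "ay": 0, "az": 0}

```text
clock: 0.72
eef_pos: [245.7, -525.4, 255.9]
tcp_rot: [-3.141, 0.0, -0.0]
contact_force: [1.0, -0.4, 0.9]
opening: 1.0
grasp_force: 0.0
```

step_arm:
  moves:
    - {"tx": 1, "ty": -1, "tz": 0, "ax": 0, "ay": 0, "az": 0}
    - {"tx": 1, "ty": -1, "tz": 0, "ax": 0, "ay": 0, "az": 0}
    - {"tx": 1, "ty": -1, "tz": 0, "ax": 0, "ay": 0, "az": 0}
    - {"tx": 1, "ty": -1, "tz": 0, "ax": 0, "ay": 0, "az": 0}
    - {"tx": 1, "ty": -1, "tz": 0, "ax": 0, "ay": 0, "az": 0}

```text
clock: 1.35
eef_pos: [370.8, -400.4, 256.0]
tcp_rot: [-3.141, 0.0, -0.0]
contact_force: [0.0, 0.4, -0.5]
opening: 0.999
grasp_force: 0.0
```

step_arm:
  moves:
    - {"tx": 1, "ty": -1, "tz": 0, "ax": 0, "ay": 0, "az": 0}
    - {"tx": 1, "ty": -1, "tz": 0, "ax": 0, "ay": 0, "az": 0}
    - {"tx": 1, "ty": -1, "tz": 0, "ax": 0, "ay": 0, "az": 0}
    - {"tx": 1, "ty": -1, "tz": 0, "ax": 0, "ay": 0, "az": 0}
    - {"tx": 0, "ty": 0, "tz": 0, "ax": 0, "ay": 0, "az": 0}

```text
clock: 1.98
eef_pos: [471.3, -299.9, 256.0]
tcp_rot: [-3.141, 0.0, 0.003]
contact_force: [0.1, -2.0, -1.1]
opening: 1.002
grasp_force: 0.0
```

Run:
```python
from h import *
p,d,i=grab("wrist","w1"); np.savez("w1.npz",p=p,d=d,M=i["cam_to_world"])
```

```text
(no output)
```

View pics/w1.png

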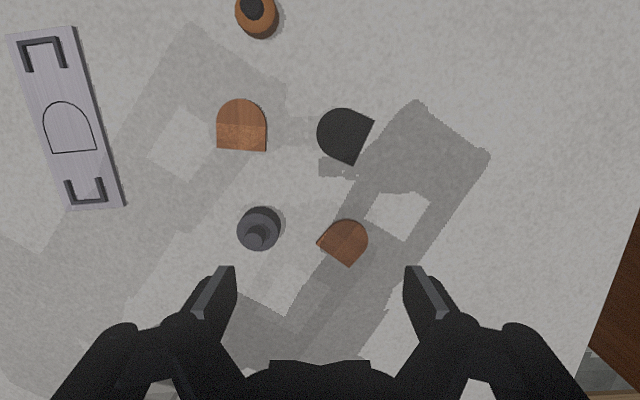

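The wrist picture looks down with +x up and +y to the left. It shows the jig on the left with its outline at (70,127), lifts at (241,125) and (345,242), the top piece at (345,136), the weight at (258,229) and the dye at (256,15).

```bash
cat >> h.py <<'E'
def heel(i,c,z):
    """pose of a heel shape from its pixel contour at height z: centre, yaw of +x, area"""
    P=cast(i,c.reshape(-1,2),z)[:,:2].astype(np.float32)
    m=cv2.moments(P.reshape(-1,1,2)); C=np.array([m["m10"],m["m01"]])/m["m00"]
    n=len(P); rr=np.linalg.norm(P-C,axis=1); a=int(rr.argmax())
    far=np.linalg.norm(P-P[a],axis=1); cand=np.where((far>48)&(far<72))[0]; 
    b=int(cand[rr[cand].argmax()]); mid=(P[a]+P[b])/2; x=(C-mid); e=P[b]-P[a]; L=np.linalg.norm(e); e/=L
    s=(P-P[a])@e; nrm=np.array([-e[1],e[0]]); off=(P-P[a])@nrm
    k=(np.abs(off)<4)&(s>6)&(s<L-6); vx,vy,_,_=cv2.fitLine(P[k],cv2.DIST_L2,0,.01,.01).ravel()
    X=np.array([-vy,vx]); X*=np.sign(X@x); return C+2.8*X,float(np.arctan2(X[1],X[0])),abs(m["m00"]),L
def masks(p):
    hsv=cv2.cvtColor(p,cv2.COLOR_RGB2HSV); H,S,V=cv2.split(hsv)
    return dict(brown=((S>90)&((H<20)|(H>172))&(V>40)).astype(np.uint8),black=(V<62).astype(np.uint8))
def blobs(m,lo,hi,op=3):
    m=cv2.morphologyEx(m,cv2.MORPH_OPEN,np.ones((op,op),np.uint8)) if op else m
    return [c for c in cv2.findContours(m,cv2.RETR_LIST,cv2.CHAIN_APPROX_NONE)[0] if lo<cv2.contourArea(c)<hi]
def cen(c):
    m=cv2.moments(c); return np.array([m["m10"],m["m01"]])/m["m00"]
def report(i,p,d,kind,z,lo=2200,hi=4800):
    for c in blobs(masks(p)[kind],100,40000):
        P=cast(i,c.reshape(-1,2),z)[:,:2].astype(np.float32); A=cv2.contourArea(P)
        if not lo<A<hi: continue
        try: C,y,A,L=heel(i,c,z)
        except Exception as e: print(kind,cen(c),"?",e); continue
        uv=cen(c); print(kind,uv.round(),"C",C.round(1),"yaw %.3f A %.0f edge %.1f"%(y,A,L),"depth z %.1f"%pt(i,d,*uv)[2])
E
python3 - <<'E'
from h import *
w=np.load("w1.npz");i=eyes.camera_info("wrist");i["cam_to_world"]=w["M"];p,d=w["p"],w["d"]
report(i,p,d,"brown",8);report(i,p,d,"black",14)
m=(p.max(2)<80).astype(np.uint8); 
for c in blobs(m[:,:140].copy(),100,5000,0): print(cen(c).round(),cv2.contourArea(c),cast(i,cen(c)[None],8).round(1)); 
for q in [(345,136),(258,229),(70,127),(252,238)]: print(q,p[q[1],q[0]],pt(i,d,*q).round(1))
E
```

```text
brown [344. 241.] C [ 382.8 -335.9] yaw -0.666 A 3044 edge 56.8 depth z 9.2
brown [241. 126.] C [ 535.9 -204.7] yaw -0.087 A 3031 edge 58.1 depth z 9.0
black [623. 368.] C [ 142.7 -815.4] yaw -3.137 A 2329 edge 48.9 depth z -312.9
black [343. 134.] C [ 525.4 -325. ] yaw 1.167 A 2938 edge 56.2 depth z 14.8
[107. 368.] 4467.0 [[145.3  56.5   8. ]]
[ 90. 192.] 255.5 [[451.2   3.5   8. ]]
[39. 53.] 365.5 [[617.6  24.7   8. ]]
[ 98. 113.] 377.0 [[550.5 -31.1   8. ]]
(345, 136) [55 58 57] [ 522.7 -330.1   14.4]
(258, 229) [60 59 61] [ 414.7 -224.9   44.5]
(70, 127) [150 148 155] [534.4   8.3   8. ]
(252, 238) [89 88 93] [ 408.1 -219.7   56.3]
```

step_arm:
  moves:
    - {"tx": 1, "ty": 0.65, "tz": 0.5, "ax": 0, "ay": 0, "az": 0}
    - {"tx": 1.0, "ty": 0.65, "tz": 0.5, "ax": 0, "ay": 0, "az": 0}
    - {"tx": 0.04, "ty": 0, "tz": 1, "ax": 0, "ay": 0, "az": -0.106}
    - {"tx": 0, "ty": 0, "tz": 1, "ax": 0, "ay": 0, "az": -0.106}
    - {"tx": 0, "ty": 0, "tz": 1, "ax": 0, "ay": 0, "az": -0.106}

```text
clock: 2.65
eef_pos: [520.2, -334.8, 155.3]
tcp_rot: [-3.141, 0.001, 0.504]
contact_force: [-0.3, 0.5, -0.2]
opening: 0.997
grasp_force: 0.0
```

step_arm:
  moves:
    - {"tx": 0, "ty": 0, "tz": 1, "ax": 0, "ay": 0, "az": -0.106}
    - {"tx": 0, "ty": 0, "tz": 0.5, "ax": 0, "ay": 0, "az": -0.106}
    - {"tx": 0, "ty": 0, "tz": 0, "ax": 0, "ay": 0, "az": -0.106}
    - {"tx": 0, "ty": 0, "tz": 0, "ax": 0, "ay": 0, "az": -0.105}
    - {"tx": 0, "ty": 0, "tz": 0, "ax": 0, "ay": 0, "az": 0}

```text
clock: 3.28
eef_pos: [520.3, -334.7, 118.6]
tcp_rot: [-3.141, 0.0, 1.162]
contact_force: [-0.1, -1.3, 0.0]
opening: 0.997
grasp_force: 0.0
```

Run:
```python
from h import *
p,d,i=grab("wrist","w2"); s=r.sense();print(s["eef_pos"],s["tcp_rot"])
report(i,p,d,"black",14);report(i,p,d,"brown",8)
w=np.load("w1.npz");j=dict(i,cam_to_world=w["M"])
f=lambda p,i:[cen(c) for c in blobs(masks(p)["black"],1000,9000) if abs(cv2.contourArea(cast(i,c.reshape(-1,2),14)[:,:2].astype(np.float32))-3100)<400]
a,b=f(w["p"],j),f(p,i); print(a,b)
for x in a:
  for y in b: print("tri",[np.round(t,1) for t in tri(j,x,i,y)])
```

```text
[ 520.48924919 -334.57266477  118.65713256] [-3.14117418e+00  9.19786393e-05  1.15946349e+00]
black [321. 204.] C [ 525.9 -324. ] yaw 1.162 A 3118 edge 58.9 depth z 14.1
brown [174. 268.] C [ 381.5 -333.1] yaw -0.659 A 2824 edge 58.8 depth z 9.7
brown [262.  44.] C [ 535.8 -204.6] yaw -0.085 A 3101 edge 59.5 depth z 9.6
[array([342.95120406, 133.88109949])] [array([320.63215914, 204.11720349])]
tri [array([ 524.2, -328.4,    3.7]), np.float64(0.2)]
```

step_arm:
  moves:
    - {"tx": 0.14, "ty": 0.03, "tz": 1, "ax": 0, "ay": 0, "az": 0}
    - {"tx": 0, "ty": 0, "tz": 1, "ax": 0, "ay": 0, "az": 0}
    - {"tx": 0, "ty": 0, "tz": 1, "ax": 0, "ay": 0, "az": 0}
    - {"tx": 0, "ty": 0, "tz": 0.87, "ax": 0, "ay": 0, "az": 0}
    - {"tx": 0, "ty": 0, "tz": 0, "ax": 0, "ay": 0, "az": 0}

```text
clock: 3.95
eef_pos: [521.9, -330.6, 20.6]
tcp_rot: [-3.138, -0.0, 1.161]
contact_force: [-0.9, -0.1, 0.2]
opening: 1.002
grasp_force: 0.0
```

step_arm:
  gripper: 0.5
  newtons: 40
  moves:
    - {"tx": 0, "ty": 0, "tz": 0, "ax": 0, "ay": 0, "az": 0}
    - {"tx": 0, "ty": 0, "tz": 0, "ax": 0, "ay": 0, "az": 0}
    - {"tx": 0, "ty": 0, "tz": 0, "ax": 0, "ay": 0, "az": 0}
    - {"tx": 0, "ty": 0, "tz": 0, "ax": 0, "ay": 0, "az": 0}
    - {"tx": 0, "ty": 0, "tz": 0, "ax": 0, "ay": 0, "az": 0}

```text
clock: 4.58
eef_pos: [523.9, -331.5, 23.4]
tcp_rot: [3.14, 0.0, 1.164]
contact_force: [-2.1, -0.6, 7.4]
opening: 0.688
grasp_force: 43.7
```

step_arm:
  moves:
    - {"tx": 0, "ty": 0, "tz": -1, "ax": 0, "ay": 0, "az": 0}
    - {"tx": 0, "ty": 0, "tz": -1, "ax": 0, "ay": 0, "az": 0}
    - {"tx": 0, "ty": 0, "tz": -1, "ax": 0, "ay": 0, "az": 0}
    - {"tx": 0, "ty": 0, "tz": -1, "ax": 0, "ay": 0, "az": 0}
    - {"tx": 0, "ty": 0, "tz": 0, "ax": 0, "ay": 0, "az": 0}

```text
clock: 5.2
eef_pos: [524.5, -331.8, 124.3]
tcp_rot: [3.137, 0.001, 1.164]
contact_force: [-0.5, 0.2, -1.0]
opening: 0.691
grasp_force: 43.5
```

step_arm:
  moves:
    - {"tx": 0, "ty": 0, "tz": 0, "ax": 0, "ay": 0, "az": 0.1023}
    - {"tx": 0, "ty": 0, "tz": 0, "ax": 0, "ay": 0, "az": 0.1023}
    - {"tx": 0, "ty": 0, "tz": 0, "ax": 0, "ay": 0, "az": 0.1023}
    - {"tx": 0, "ty": 0, "tz": 0, "ax": 0, "ay": 0, "az": 0.1023}
    - {"tx": 0, "ty": 0, "tz": 0, "ax": 0, "ay": 0, "az": 0.1023}

```text
clock: 5.82
eef_pos: [522.7, -330.6, 120.8]
tcp_rot: [-3.14, 0.001, 0.355]
contact_force: [0.4, 1.0, 0.3]
opening: 0.689
grasp_force: 43.4
```

step_arm:
  moves:
    - {"tx": 0, "ty": 0, "tz": 0, "ax": 0, "ay": 0, "az": 0.1023}
    - {"tx": 0, "ty": -1, "tz": 0, "ax": 0, "ay": 0, "az": 0}
    - {"tx": 0, "ty": -1, "tz": 0, "ax": 0, "ay": 0, "az": 0}
    - {"tx": 0, "ty": -1, "tz": 0, "ax": 0, "ay": 0, "az": 0}
    - {"tx": 0, "ty": -1, "tz": 0, "ax": 0, "ay": 0, "az": 0}

```text
clock: 6.45
eef_pos: [503.0, -231.2, 121.9]
tcp_rot: [-3.141, 0.0, 0.2]
contact_force: [0.1, 0.7, -0.8]
opening: 0.69
grasp_force: 43.4
```

step_arm:
  moves:
    - {"tx": 0, "ty": -1, "tz": 0, "ax": 0, "ay": 0, "az": 0}
    - {"tx": 0, "ty": -1, "tz": 0, "ax": 0, "ay": 0, "az": 0}
    - {"tx": 0, "ty": -1, "tz": 0, "ax": 0, "ay": 0, "az": 0}
    - {"tx": 0, "ty": -1, "tz": 0, "ax": 0, "ay": 0, "az": 0}
    - {"tx": 0, "ty": -1, "tz": 0, "ax": 0, "ay": 0, "az": 0}

```text
clock: 7.08
eef_pos: [478.2, -108.8, 122.2]
tcp_rot: [3.141, -0.0, 0.2]
contact_force: [1.0, -0.5, -0.4]
opening: 0.691
grasp_force: 43.4
```

step_arm:
  moves:
    - {"tx": 0, "ty": -1, "tz": 0, "ax": 0, "ay": 0, "az": 0}
    - {"tx": 0, "ty": -1, "tz": 0, "ax": 0, "ay": 0, "az": 0}
    - {"tx": 0, "ty": -1, "tz": 0, "ax": 0, "ay": 0, "az": 0}
    - {"tx": 0, "ty": -1, "tz": 0, "ax": 0, "ay": 0, "az": 0}
    - {"tx": 0, "ty": 0, "tz": 0, "ax": 0, "ay": 0, "az": 0}

```text
clock: 7.7
eef_pos: [458.1, -10.8, 122.1]
tcp_rot: [-3.141, 0.0, 0.202]
contact_force: [-0.5, -0.9, -1.2]
opening: 0.691
grasp_force: 43.5
```

Run:
```python
from h import *
s=r.sense();p,d,i=grab("wrist","w3"); np.savez("w3.npz",p=p,d=d,M=i["cam_to_world"]); print(s["eef_pos"],s["tcp_rot"])
```

```text
[458.08011314 -10.7961654  122.13842824] [-3.14148045e+00  5.83875393e-06  2.02219852e-01]
```

View pics/w3.png

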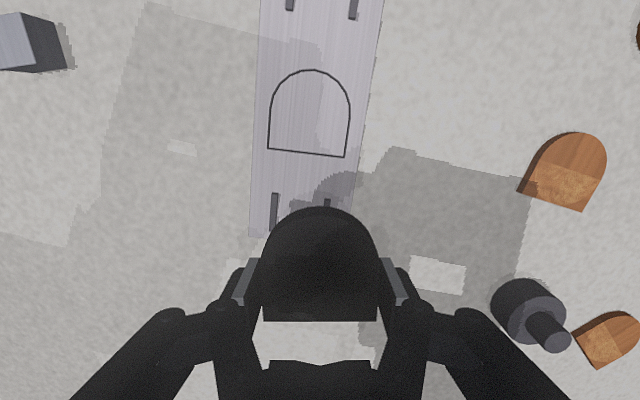

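The outline sits at (310,113), with its straight side running from (268,149) to (345,157). The held top piece is at the bottom, around (320,265), with its round side forward.

```bash
cat >> h.py <<'E'
def outline(i,p):
    g=cv2.cvtColor(p,cv2.COLOR_RGB2GRAY); bh=cv2.morphologyEx(g,cv2.MORPH_BLACKHAT,np.ones((9,9),np.uint8))
    for c in blobs((bh>35).astype(np.uint8),1200,9000,0):
        A=cv2.contourArea(cast(i,c.reshape(-1,2),8)[:,:2].astype(np.float32))
        if 2700<A<3900: print("outline",cen(c).round(1),[np.round(t,3) for t in heel(i,c,8)]); yield c
E
python3 - <<'E'
from h import *
i=eyes.camera_info("wrist");w=np.load("w3.npz");j=dict(i,cam_to_world=w["M"]);b=list(outline(j,w["p"]))
v=np.load("w1.npz");k=dict(i,cam_to_world=v["M"]);a=list(outline(k,v["p"]))
if a: print([t.round(1) for t in tri(j,cen(b[0]),k,cen(a[0]))])
print(pt(j,w["d"],310,113), [cast(j,[[u,w_]],8)[0].round(1) for u,w_ in((268,149),(345,157))])
E
```

```text
outline [309.3 114.8] [array([534.846,  12.609]), np.float64(0.082), np.float64(3095.561), np.float32(58.477)]
outline [309.3 114.7] [array([534.821,  12.6  ]), np.float64(0.084), np.float64(3338.818), np.float32(60.787)]
outline [ 67.1 128.5] [array([534.674,  12.969]), np.float64(0.08), np.float64(3085.57), np.float32(57.536)]
outline [ 67.2 128.5] [array([534.592,  12.947]), np.float64(0.081), np.float64(3322.633), np.float32(61.112)]
[array([533. ,  12.6,   7.8]), np.float64(0.7)]
[534.77586226  12.32408844   8.71619119] [array([501.8,  39.4,   8. ]), array([507.7, -21.1,   8. ])]
```

step_arm:
  moves:
    - {"tx": 0, "ty": 0, "tz": 0, "ax": 0, "ay": 0, "az": 0.0758}
    - {"tx": 1, "ty": -0.34, "tz": 0, "ax": 0, "ay": 0, "az": 0}
    - {"tx": 1, "ty": -0.342, "tz": 0, "ax": 0, "ay": 0, "az": 0}
    - {"tx": 0.85, "ty": 0, "tz": 0, "ax": 0, "ay": 0, "az": 0}
    - {"tx": 0, "ty": 0, "tz": 1, "ax": 0, "ay": 0, "az": 0}

```text
clock: 8.38
eef_pos: [532.0, 9.9, 98.4]
tcp_rot: [3.141, -0.006, 0.081]
contact_force: [-0.3, -0.6, -1.0]
opening: 0.688
grasp_force: 43.5
```

step_arm:
  moves:
    - {"tx": 0, "ty": 0, "tz": 1, "ax": 0, "ay": 0, "az": 0}
    - {"tx": 0, "ty": 0, "tz": 0.8, "ax": 0, "ay": 0, "az": 0}
    - {"tx": 0, "ty": 0, "tz": 0, "ax": 0, "ay": 0, "az": 0}
    - {"tx": 0, "ty": 0, "tz": 0, "ax": 0, "ay": 0, "az": 0}

```text
clock: 8.88
eef_pos: [528.9, 9.9, 52.6]
tcp_rot: [3.141, -0.001, 0.08]
contact_force: [-0.0, 0.7, 0.0]
opening: 0.687
grasp_force: 43.4
```

step_arm:
  moves:
    - {"tx": -0.045, "ty": -0.092, "tz": 0.4, "ax": 0, "ay": 0, "az": 0}
    - {"tx": 0, "ty": 0, "tz": 0.3, "ax": 0, "ay": 0, "az": 0}
    - {"tx": 0, "ty": 0, "tz": 0.12, "ax": 0, "ay": 0, "az": 0}
    - {"tx": 0, "ty": 0, "tz": 0, "ax": 0, "ay": 0, "az": 0}
    - {"tx": 0, "ty": 0, "tz": 0, "ax": 0, "ay": 0, "az": 0}

```text
clock: 9.5
eef_pos: [527.2, 12.5, 31.5]
tcp_rot: [-3.142, -0.0, 0.081]
contact_force: [0.0, -0.4, -1.2]
opening: 0.687
grasp_force: 43.4
```

step_arm:
  gripper: 0.95
  moves:
    - {"tx": 0, "ty": 0, "tz": 0.02, "ax": 0, "ay": 0, "az": 0}
    - {"tx": 0, "ty": 0, "tz": 0, "ax": 0, "ay": 0, "az": 0}
    - {"tx": 0, "ty": 0, "tz": 0, "ax": 0, "ay": 0, "az": 0}
    - {"tx": 0, "ty": 0, "tz": -0.4, "ax": 0, "ay": 0, "az": 0}
    - {"tx": 0, "ty": 0, "tz": -1, "ax": 0, "ay": 0, "az": 0}

```text
clock: 10.12
eef_pos: [526.4, 12.5, 66.1]
tcp_rot: [-3.141, 0.002, 0.081]
contact_force: [0.7, -0.5, 0.5]
opening: 0.949
grasp_force: 0.0
```

step_arm:
  moves:
    - {"tx": 0, "ty": 0, "tz": -1, "ax": 0, "ay": 0, "az": 0}
    - {"tx": -0.8, "ty": 0.2, "tz": -1, "ax": 0, "ay": 0, "az": 0}
    - {"tx": -1, "ty": 1, "tz": -0.5, "ax": 0, "ay": 0, "az": 0}
    - {"tx": -1, "ty": 1, "tz": 0, "ax": 0, "ay": 0, "az": 0}
    - {"tx": 0, "ty": 1, "tz": 0, "ax": 0, "ay": 0, "az": 0}

```text
clock: 10.75
eef_pos: [462.0, -73.5, 129.3]
tcp_rot: [-3.142, 0.0, 0.081]
contact_force: [0.7, 0.5, -0.4]
opening: 0.95
grasp_force: 0.0
```

step_arm:
  moves:
    - {"tx": 0, "ty": 1, "tz": 0, "ax": 0, "ay": 0, "az": 0}
    - {"tx": 0, "ty": 0, "tz": 0, "ax": 0, "ay": 0, "az": 0}
    - {"tx": 0, "ty": 0, "tz": 0, "ax": 0, "ay": 0, "az": 0}

```text
clock: 11.12
eef_pos: [465.7, -97.4, 128.8]
tcp_rot: [-3.141, -0.0, 0.08]
contact_force: [0.0, 1.1, 0.2]
opening: 0.953
grasp_force: 0.0
```

Run:
```python
from h import *
s=r.sense();p,d,i=grab("wrist","w4");print(s["clock"],s["eef_pos"].round(1),s["tcp_rot"].round(3))
report(i,p,d,"black",22);report(i,p,d,"brown",8)
```

```text
11.125 [465.7 -97.4 128.8] [-3.141 -0.     0.08 ]
black [182. 120.] C [534.4  10.5] yaw 0.080 A 3290 edge 64.4 depth z 22.6
brown [547. 305.] C [ 384.2 -333.6] yaw -0.667 A 3421 edge 66.6 depth z 8.5
brown [458. 139.] C [ 535.9 -203.9] yaw -0.087 A 3105 edge 59.2 depth z 6.8
```

View pics/w4.png

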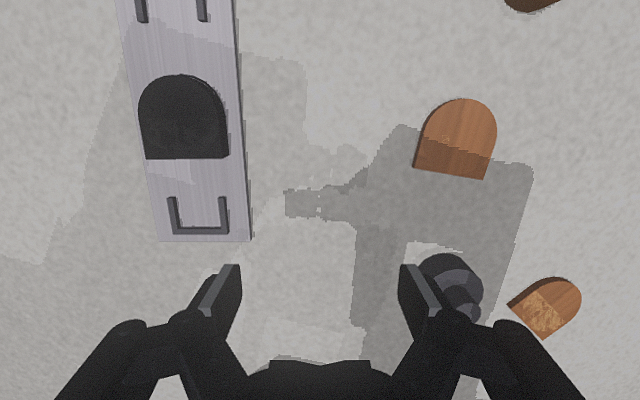

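The top piece is at (182,120), on the outline with the straight side matching. The next lift is at (457,139).

step_arm:
  gripper: 1
  moves:
    - {"tx": 0, "ty": 0, "tz": 0, "ax": 0, "ay": 0, "az": 0.106}
    - {"tx": 0.8, "ty": 1, "tz": 0, "ax": 0, "ay": 0, "az": 0}
    - {"tx": 0.8, "ty": 1, "tz": 0, "ax": 0, "ay": 0, "az": 0}
    - {"tx": 0.8, "ty": 1, "tz": 0, "ax": 0, "ay": 0, "az": 0}
    - {"tx": 0.45, "ty": 1, "tz": 0, "ax": 0, "ay": 0, "az": 0}

```text
clock: 11.8
eef_pos: [529.2, -203.4, 128.5]
tcp_rot: [-3.141, -0.0, -0.085]
contact_force: [-0.5, 0.2, -0.0]
opening: 1.0
grasp_force: 0.0
```

step_arm:
  moves:
    - {"tx": 0, "ty": 0, "tz": 1, "ax": 0, "ay": 0, "az": 0}
    - {"tx": 0, "ty": 0, "tz": 1, "ax": 0, "ay": 0, "az": 0}
    - {"tx": 0, "ty": 0, "tz": 0.5, "ax": 0, "ay": 0, "az": 0}
    - {"tx": 0, "ty": 0, "tz": 0, "ax": 0, "ay": 0, "az": 0}
    - {"tx": 0, "ty": 0, "tz": 0, "ax": 0, "ay": 0, "az": 0}

```text
clock: 12.42
eef_pos: [528.8, -203.4, 66.8]
tcp_rot: [3.141, -0.001, -0.085]
contact_force: [-0.5, 0.3, -0.0]
opening: 1.002
grasp_force: 0.0
```

Run:
```python
from h import *
s=r.sense();p,d,i=grab("wrist","w5");print(s["clock"],s["eef_pos"].round(1),s["tcp_rot"].round(3))
report(i,p,d,"brown",8)
```

```text
12.425 [ 528.8 -203.4   66.8] [ 3.141e+00 -1.000e-03 -8.500e-02]
brown [320. 232.] C [ 535.9 -204. ] yaw -0.086 A 3152 edge 58.5 depth z 8.6
```

step_arm:
  moves:
    - {"tx": 0, "ty": 0, "tz": 1, "ax": 0, "ay": 0, "az": 0}
    - {"tx": 0, "ty": 0, "tz": 0.65, "ax": 0, "ay": 0, "az": 0}
    - {"tx": 0, "ty": 0, "tz": 0, "ax": 0, "ay": 0, "az": 0}
    - {"tx": 0, "ty": 0, "tz": 0, "ax": 0, "ay": 0, "az": 0}

```text
clock: 12.98
eef_pos: [528.6, -203.7, 25.3]
tcp_rot: [3.141, -0.0, -0.086]
contact_force: [-0.3, -0.3, -0.3]
opening: 1.0
grasp_force: 0.0
```

step_arm:
  gripper: 0.5
  newtons: 40
  moves:
    - {"tx": 0, "ty": 0, "tz": 0, "ax": 0, "ay": 0, "az": 0}
    - {"tx": 0, "ty": 0, "tz": 0, "ax": 0, "ay": 0, "az": 0}
    - {"tx": 0, "ty": 0, "tz": 0, "ax": 0, "ay": 0, "az": 0}
    - {"tx": 0, "ty": 0, "tz": 0, "ax": 0, "ay": 0, "az": 0}
    - {"tx": 0, "ty": 0, "tz": 0, "ax": 0, "ay": 0, "az": 0}

```text
clock: 13.6
eef_pos: [528.6, -203.7, 25.9]
tcp_rot: [3.141, -0.001, -0.086]
contact_force: [-1.7, 1.1, 8.8]
opening: 0.682
grasp_force: 41.0
```

step_arm:
  moves:
    - {"tx": 0, "ty": 0, "tz": -1, "ax": 0, "ay": 0, "az": 0}
    - {"tx": 0, "ty": 0, "tz": -1, "ax": 0, "ay": 0, "az": 0}
    - {"tx": 0, "ty": 0, "tz": -1, "ax": 0, "ay": 0, "az": 0}
    - {"tx": 0, "ty": 0, "tz": 0, "ax": 0, "ay": 0, "az": -0.106}
    - {"tx": 0, "ty": 0, "tz": 0, "ax": 0, "ay": 0, "az": 0}

```text
clock: 14.22
eef_pos: [528.4, -203.6, 100.4]
tcp_rot: [3.141, -0.001, 0.08]
contact_force: [0.0, 0.4, -0.5]
opening: 0.679
grasp_force: 42.9
```

step_arm:
  moves:
    - {"tx": 0, "ty": -1, "tz": 0, "ax": 0, "ay": 0, "az": 0}
    - {"tx": 0, "ty": -1, "tz": 0, "ax": 0, "ay": 0, "az": 0}
    - {"tx": 0, "ty": -1, "tz": 0, "ax": 0, "ay": 0, "az": 0}
    - {"tx": 0, "ty": -1, "tz": 0, "ax": 0, "ay": 0, "az": 0}
    - {"tx": 0.65, "ty": -1, "tz": 0, "ax": 0, "ay": 0, "az": 0}

```text
clock: 14.85
eef_pos: [533.1, -76.8, 99.4]
tcp_rot: [-3.141, 0.002, 0.076]
contact_force: [0.3, -0.1, -1.0]
opening: 0.678
grasp_force: 42.9
```

step_arm:
  moves:
    - {"tx": 0, "ty": -1, "tz": 0, "ax": 0, "ay": 0, "az": 0}
    - {"tx": 0, "ty": -1, "tz": 0, "ax": 0, "ay": 0, "az": 0}
    - {"tx": 0, "ty": -1, "tz": 0, "ax": 0, "ay": 0, "az": 0}
    - {"tx": 0, "ty": -0.6, "tz": 0, "ax": 0, "ay": 0, "az": 0}
    - {"tx": 0, "ty": 0, "tz": 1, "ax": 0, "ay": 0, "az": 0}

```text
clock: 15.48
eef_pos: [528.5, 13.0, 75.8]
tcp_rot: [3.141, -0.003, 0.08]
contact_force: [0.8, 0.4, -0.2]
opening: 0.684
grasp_force: 43.0
```

step_arm:
  moves:
    - {"tx": 0, "ty": 0, "tz": 0.6, "ax": 0, "ay": 0, "az": 0}
    - {"tx": 0, "ty": 0, "tz": 0, "ax": 0, "ay": 0, "az": 0}
    - {"tx": 0, "ty": 0, "tz": 0, "ax": 0, "ay": 0, "az": 0}

```text
clock: 15.85
eef_pos: [527.3, 11.8, 60.0]
tcp_rot: [3.142, -0.0, 0.08]
contact_force: [-0.7, 0.3, 0.1]
opening: 0.676
grasp_force: 43.0
```

Run:
```python
from h import *
s=r.sense();p,d,i=grab("wrist","w6");print(s["clock"],s["eef_pos"].round(1),s["tcp_rot"].round(3))
print(i["cam_to_world"][:3,3])
```

```text
15.85 [527.3  11.8  60. ] [ 3.142 -0.     0.08 ]
[610.5958006   18.64651392 178.11977491]
```

View pics/w6.png

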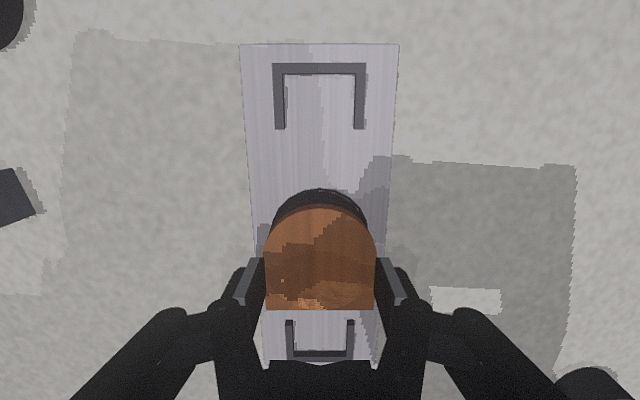

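The held lift is at (320,258), directly over the black top piece and square with the jig.

step_arm:
  moves:
    - {"tx": 0, "ty": 0, "tz": 0.3, "ax": 0, "ay": 0, "az": 0}
    - {"tx": 0, "ty": -0.01, "tz": 0.19, "ax": 0, "ay": 0, "az": 0}
    - {"tx": 0, "ty": 0, "tz": 0, "ax": 0, "ay": 0, "az": 0}
    - {"tx": 0, "ty": 0, "tz": 0, "ax": 0, "ay": 0, "az": 0}

```text
clock: 16.4
eef_pos: [527.2, 12.2, 47.9]
tcp_rot: [3.141, -0.0, 0.081]
contact_force: [-1.9, -1.1, 8.2]
opening: 0.678
grasp_force: 43.9
```

step_arm:
  gripper: 1
  moves:
    - {"tx": 0, "ty": 0, "tz": 0, "ax": 0, "ay": 0, "az": 0}
    - {"tx": 0, "ty": 0, "tz": 0, "ax": 0, "ay": 0, "az": 0}
    - {"tx": 0, "ty": 0, "tz": 0, "ax": 0, "ay": 0, "az": 0}
    - {"tx": 0, "ty": 0, "tz": -0.5, "ax": 0, "ay": 0, "az": 0}
    - {"tx": 0, "ty": 0, "tz": -1, "ax": 0, "ay": 0, "az": 0}

```text
clock: 17.02
eef_pos: [526.4, 12.3, 85.3]
tcp_rot: [-3.141, 0.002, 0.081]
contact_force: [0.5, -0.6, -0.1]
opening: 0.997
grasp_force: 0.0
```

step_arm:
  moves:
    - {"tx": 0, "ty": 0, "tz": -1, "ax": 0, "ay": 0, "az": 0}
    - {"tx": -1, "ty": 1, "tz": -0.5, "ax": 0, "ay": 0, "az": 0}
    - {"tx": -1, "ty": 1, "tz": 0, "ax": 0, "ay": 0, "az": 0}
    - {"tx": -0.5, "ty": 1, "tz": 0, "ax": 0, "ay": 0, "az": 0}
    - {"tx": -0.5, "ty": 1, "tz": 0, "ax": 0, "ay": 0, "az": 0}

```text
clock: 17.65
eef_pos: [460.1, -94.2, 123.5]
tcp_rot: [3.141, -0.001, 0.081]
contact_force: [0.7, -0.6, -0.0]
opening: 0.997
grasp_force: 0.0
```

Run:
```python
from h import *
s=r.sense();p,d,i=grab("wrist","w7");print(s["clock"],s["eef_pos"].round(1),s["tcp_rot"].round(3))
report(i,p,d,"black",22);report(i,p,d,"brown",8);report(i,p,d,"brown",30)
```

```text
17.65 [460.1 -94.2 123.5] [ 3.141e+00 -1.000e-03  8.100e-02]
brown [557. 305.] C [ 383.5 -335.2] yaw -0.666 A 3271 edge 64.6 depth z 8.0
brown [178. 113.] C [532.5  20.4] yaw 0.096 A 3744 edge 65.6 depth z 30.2
brown [557. 305.] C [ 398.7 -312. ] yaw -0.666 A 2684 edge 58.5 depth z 8.0
brown [178. 113.] C [533.8  10.3] yaw 0.096 A 3072 edge 59.4 depth z 30.2
```

step_arm:
  moves:
    - {"tx": -0.5, "ty": 1, "tz": 0, "ax": 0, "ay": 0, "az": 0}
    - {"tx": -0.5, "ty": 1, "tz": 0, "ax": 0, "ay": 0, "az": 0}
    - {"tx": -0.5, "ty": 1, "tz": 0, "ax": 0, "ay": 0, "az": 0}
    - {"tx": -0.5, "ty": 1, "tz": 0, "ax": 0, "ay": 0, "az": 0}
    - {"tx": -0.5, "ty": 1, "tz": 0, "ax": 0, "ay": 0, "az": 0}

```text
clock: 18.32
eef_pos: [408.1, -223.8, 123.3]
tcp_rot: [3.141, -0.001, 0.081]
contact_force: [-0.4, -0.4, -0.2]
opening: 0.999
grasp_force: 0.0
```

step_arm:
  moves:
    - {"tx": -0.5, "ty": 1, "tz": 0, "ax": 0, "ay": 0, "az": 0}
    - {"tx": -0.5, "ty": 1, "tz": 0, "ax": 0, "ay": 0, "az": 0}
    - {"tx": -0.5, "ty": 1, "tz": 0, "ax": 0, "ay": 0, "az": 0}
    - {"tx": -0.07, "ty": 1, "tz": 0, "ax": 0, "ay": 0, "az": 0}
    - {"tx": 0, "ty": 0.15, "tz": 0, "ax": 0, "ay": 0, "az": 0.095}

```text
clock: 18.95
eef_pos: [377.8, -331.2, 123.4]
tcp_rot: [3.14, -0.001, -0.073]
contact_force: [0.5, -0.0, 1.0]
opening: 1.0
grasp_force: 0.0
```

step_arm:
  moves:
    - {"tx": 0, "ty": 0, "tz": 0, "ax": 0, "ay": 0, "az": 0.095}
    - {"tx": 0, "ty": 0, "tz": 0, "ax": 0, "ay": 0, "az": 0.095}
    - {"tx": 0, "ty": 0, "tz": 0, "ax": 0, "ay": 0, "az": 0.095}
    - {"tx": 0, "ty": 0, "tz": 1, "ax": 0, "ay": 0, "az": 0.094}
    - {"tx": 0, "ty": 0, "tz": 0.5, "ax": 0, "ay": 0, "az": 0}

```text
clock: 19.58
eef_pos: [377.4, -329.3, 84.8]
tcp_rot: [-3.142, 0.0, -0.663]
contact_force: [-1.0, -0.5, -0.0]
opening: 1.003
grasp_force: 0.0
```

step_arm:
  moves:
    - {"tx": 0, "ty": 0, "tz": 0.4, "ax": 0, "ay": 0, "az": 0}
    - {"tx": 0, "ty": 0, "tz": 0, "ax": 0, "ay": 0, "az": 0}
    - {"tx": 0, "ty": 0, "tz": 0, "ax": 0, "ay": 0, "az": 0}

```text
clock: 19.95
eef_pos: [377.7, -329.8, 75.4]
tcp_rot: [3.142, -0.0, -0.663]
contact_force: [-0.1, 0.4, 0.4]
opening: 1.0
grasp_force: 0.0
```

Run:
```python
from h import *
s=r.sense();p,d,i=grab("wrist","w8");print(s["clock"],s["eef_pos"].round(1),s["tcp_rot"].round(3))
report(i,p,d,"brown",8)
```

```text
19.95 [ 377.7 -329.8   75.4] [ 3.142 -0.    -0.663]
brown [322. 226.] C [ 382.9 -336.2] yaw -0.664 A 3125 edge 58.6 depth z 8.5
```

step_arm:
  moves:
    - {"tx": 0.025, "ty": 0.07, "tz": 1, "ax": 0, "ay": 0, "az": 0}
    - {"tx": 0, "ty": 0, "tz": 0.7, "ax": 0, "ay": 0, "az": 0}
    - {"tx": 0, "ty": 0, "tz": 0.28, "ax": 0, "ay": 0, "az": 0}
    - {"tx": 0, "ty": 0, "tz": 0, "ax": 0, "ay": 0, "az": 0}
    - {"tx": 0, "ty": 0, "tz": 0, "ax": 0, "ay": 0, "az": 0}

```text
clock: 20.62
eef_pos: [377.1, -331.6, 26.0]
tcp_rot: [3.142, -0.001, -0.664]
contact_force: [0.1, -0.2, -0.2]
opening: 0.999
grasp_force: 0.0
```

step_arm:
  gripper: 0.5
  newtons: 40
  moves:
    - {"tx": 0, "ty": 0, "tz": 0, "ax": 0, "ay": 0, "az": 0}
    - {"tx": 0, "ty": 0, "tz": 0, "ax": 0, "ay": 0, "az": 0}
    - {"tx": 0, "ty": 0, "tz": 0, "ax": 0, "ay": 0, "az": 0}
    - {"tx": 0, "ty": 0, "tz": 0, "ax": 0, "ay": 0, "az": 0}
    - {"tx": 0, "ty": 0, "tz": 0, "ax": 0, "ay": 0, "az": 0}

```text
clock: 21.25
eef_pos: [377.1, -331.6, 26.4]
tcp_rot: [3.142, -0.001, -0.664]
contact_force: [-1.9, 1.7, 11.0]
opening: 0.676
grasp_force: 40.4
```

step_arm:
  moves:
    - {"tx": 0, "ty": 0, "tz": -1, "ax": 0, "ay": 0, "az": 0}
    - {"tx": 0, "ty": 0, "tz": -1, "ax": 0, "ay": 0, "az": 0}
    - {"tx": 0, "ty": 0, "tz": -1, "ax": 0, "ay": 0, "az": 0}
    - {"tx": 0, "ty": 0, "tz": -1, "ax": 0, "ay": 0, "az": 0}
    - {"tx": 0, "ty": 0, "tz": 0, "ax": 0, "ay": 0, "az": 0}

```text
clock: 21.88
eef_pos: [377.8, -332.3, 127.3]
tcp_rot: [3.141, -0.004, -0.664]
contact_force: [0.1, 0.1, -0.9]
opening: 0.675
grasp_force: 42.7
```

step_arm:
  moves:
    - {"tx": 0, "ty": 0, "tz": 0, "ax": 0, "ay": 0, "az": -0.095}
    - {"tx": 0, "ty": 0, "tz": 0, "ax": 0, "ay": 0, "az": -0.095}
    - {"tx": 0, "ty": 0, "tz": 0, "ax": 0, "ay": 0, "az": -0.095}
    - {"tx": 0, "ty": 0, "tz": 0, "ax": 0, "ay": 0, "az": -0.095}
    - {"tx": 0, "ty": 0, "tz": 0, "ax": 0, "ay": 0, "az": -0.095}

```text
clock: 22.5
eef_pos: [376.3, -331.0, 124.5]
tcp_rot: [-3.141, 0.001, 0.087]
contact_force: [0.4, -0.6, -0.5]
opening: 0.68
grasp_force: 42.7
```

step_arm:
  moves:
    - {"tx": 0, "ty": 0, "tz": 0, "ax": 0, "ay": 0, "az": 0}
    - {"tx": 0, "ty": 0, "tz": 0, "ax": 0, "ay": 0, "az": 0}

```text
clock: 22.75
eef_pos: [376.6, -331.2, 125.0]
tcp_rot: [-3.141, 0.001, 0.079]
contact_force: [0.2, 0.5, -0.8]
opening: 0.683
grasp_force: 42.7
```

step_arm:
  moves:
    - {"tx": 0.55, "ty": -1, "tz": 0, "ax": 0, "ay": 0, "az": 0}
    - {"tx": 0.55, "ty": -1, "tz": 0, "ax": 0, "ay": 0, "az": 0}
    - {"tx": 0.55, "ty": -1, "tz": 0, "ax": 0, "ay": 0, "az": 0}
    - {"tx": 0.55, "ty": -1, "tz": 0, "ax": 0, "ay": 0, "az": 0}
    - {"tx": 0.55, "ty": -1, "tz": 0, "ax": 0, "ay": 0, "az": 0}

```text
clock: 23.38
eef_pos: [435.3, -200.3, 125.4]
tcp_rot: [-3.142, -0.0, 0.08]
contact_force: [0.2, -0.2, -0.4]
opening: 0.674
grasp_force: 42.7
```

step_arm:
  moves:
    - {"tx": 0.55, "ty": -1, "tz": 0, "ax": 0, "ay": 0, "az": 0}
    - {"tx": 0.55, "ty": -1, "tz": 0, "ax": 0, "ay": 0, "az": 0}
    - {"tx": 0.55, "ty": -1, "tz": 0, "ax": 0, "ay": 0, "az": 0}
    - {"tx": 0.55, "ty": -1, "tz": 0, "ax": 0, "ay": 0, "az": 0}
    - {"tx": 0.55, "ty": -1, "tz": 0, "ax": 0, "ay": 0, "az": 0}

```text
clock: 24.0
eef_pos: [493.6, -70.0, 125.4]
tcp_rot: [3.142, 0.0, 0.08]
contact_force: [0.4, -0.2, 0.2]
opening: 0.675
grasp_force: 42.7
```

step_arm:
  moves:
    - {"tx": 0.55, "ty": -1, "tz": 0, "ax": 0, "ay": 0, "az": 0}
    - {"tx": 0.55, "ty": -1, "tz": 0, "ax": 0, "ay": 0, "az": 0}
    - {"tx": 0.51, "ty": -1, "tz": 0, "ax": 0, "ay": 0, "az": 0}
    - {"tx": 0, "ty": -0.2, "tz": 1, "ax": 0, "ay": 0, "az": 0}
    - {"tx": 0, "ty": 0, "tz": 0.8, "ax": 0, "ay": 0, "az": 0}

```text
clock: 24.62
eef_pos: [526.8, 12.8, 79.7]
tcp_rot: [-3.142, -0.0, 0.081]
contact_force: [-0.3, 0.2, -0.3]
opening: 0.673
grasp_force: 42.7
```

step_arm:
  moves:
    - {"tx": 0, "ty": 0, "tz": 0.3, "ax": 0, "ay": 0, "az": 0}
    - {"tx": 0, "ty": 0, "tz": 0, "ax": 0, "ay": 0, "az": 0}
    - {"tx": 0, "ty": 0, "tz": 0, "ax": 0, "ay": 0, "az": 0}

```text
clock: 25.0
eef_pos: [527.4, 12.0, 73.7]
tcp_rot: [3.142, -0.001, 0.082]
contact_force: [0.6, -0.7, -0.3]
opening: 0.674
grasp_force: 42.8
```

step_arm:
  moves:
    - {"tx": 0, "ty": 0, "tz": 0.4, "ax": 0, "ay": 0, "az": 0}
    - {"tx": 0, "ty": 0, "tz": 0.29, "ax": 0, "ay": 0, "az": 0}
    - {"tx": 0, "ty": 0, "tz": 0, "ax": 0, "ay": 0, "az": 0}
    - {"tx": 0, "ty": 0, "tz": 0, "ax": 0, "ay": 0, "az": 0}

```text
clock: 25.5
eef_pos: [526.7, 12.1, 55.5]
tcp_rot: [-3.142, 0.0, 0.082]
contact_force: [0.5, -0.7, -0.4]
opening: 0.675
grasp_force: 56.6
```

step_arm:
  gripper: 1
  moves:
    - {"tx": 0, "ty": 0, "tz": 0, "ax": 0, "ay": 0, "az": 0}
    - {"tx": 0, "ty": 0, "tz": 0, "ax": 0, "ay": 0, "az": 0}
    - {"tx": 0, "ty": 0, "tz": 0, "ax": 0, "ay": 0, "az": 0}
    - {"tx": 0, "ty": 0, "tz": -0.5, "ax": 0, "ay": 0, "az": 0}
    - {"tx": 0, "ty": 0, "tz": -1, "ax": 0, "ay": 0, "az": 0}

```text
clock: 26.12
eef_pos: [526.2, 12.1, 93.6]
tcp_rot: [-3.142, 0.002, 0.082]
contact_force: [0.7, 0.5, 0.6]
opening: 0.997
grasp_force: 0.0
```

step_arm:
  moves:
    - {"tx": 0, "ty": 0, "tz": -1, "ax": 0, "ay": 0, "az": 0}
    - {"tx": -0.5, "ty": -1, "tz": -1, "ax": 0, "ay": 0, "az": 0}
    - {"tx": -0.5, "ty": -1, "tz": -1, "ax": 0, "ay": 0, "az": 0}
    - {"tx": -0.5, "ty": -1, "tz": 0, "ax": 0, "ay": 0, "az": 0}
    - {"tx": -0.5, "ty": -1, "tz": 0, "ax": 0, "ay": 0, "az": 0}

```text
clock: 26.75
eef_pos: [468.6, 108.4, 169.7]
tcp_rot: [-3.141, -0.002, 0.082]
contact_force: [-0.4, 0.7, -0.5]
opening: 1.0
grasp_force: 0.0
```

step_arm:
  moves:
    - {"tx": 0, "ty": -1, "tz": 0, "ax": 0, "ay": 0, "az": 0}
    - {"tx": 0, "ty": -1, "tz": 0, "ax": 0, "ay": 0, "az": 0}
    - {"tx": 0, "ty": -1, "tz": 0, "ax": 0, "ay": 0, "az": 0}
    - {"tx": 0, "ty": 0, "tz": 0, "ax": 0, "ay": 0, "az": 0}
    - {"tx": 0, "ty": 0, "tz": 0, "ax": 0, "ay": 0, "az": 0}

```text
clock: 27.38
eef_pos: [462.6, 182.0, 168.7]
tcp_rot: [3.141, -0.0, 0.083]
contact_force: [-0.2, -0.7, -0.4]
opening: 1.0
grasp_force: 0.0
```

Run:
```python
from h import *
s=r.sense();p,d,i=grab("wrist","w9"); np.savez("w9.npz",p=p,d=d,M=i["cam_to_world"]);print(s["clock"],s["eef_pos"].round(1),s["tcp_rot"].round(3))
report(i,p,d,"brown",8);report(i,p,d,"brown",38)
```

```text
27.375 [462.6 182.  168.7] [ 3.141 -0.     0.083]
brown [524. 144.] C [532.   -7.5] yaw 0.087 A 4021 edge 65.9 depth z 38.6
brown [172.  99.] C [543.8 323.5] yaw 0.679 A 3139 edge 59.1 depth z 8.3
brown [524. 144.] C [533.8  13.7] yaw 0.087 A 3202 edge 58.8 depth z 38.6
brown [172.  99.] C [544.2 309.3] yaw 0.677 A 2500 edge 52.7 depth z 8.3
```

View pics/w9.png

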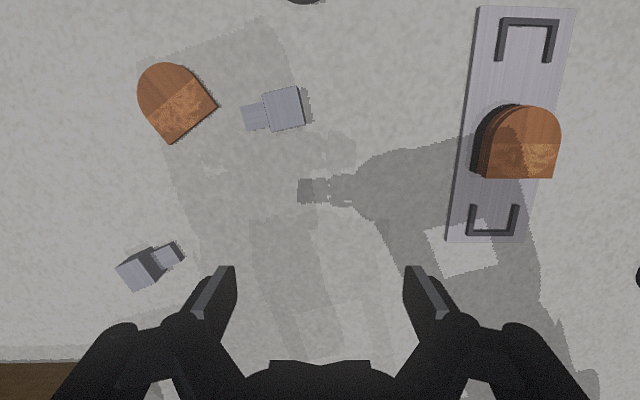

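The last lift is at (175,102). One stop is at (284,109) with its tongue to the left, the other at (142,268) with its tongue to the upper right, and the stack at (520,143) is neat.

step_arm:
  moves:
    - {"tx": 0.7, "ty": -1, "tz": 0, "ax": 0, "ay": 0, "az": 0}
    - {"tx": 0.7, "ty": -1, "tz": 0, "ax": 0, "ay": 0, "az": 0}
    - {"tx": 0.7, "ty": -1, "tz": 0, "ax": 0, "ay": 0, "az": 0}
    - {"tx": 0.7, "ty": -1, "tz": 0, "ax": 0, "ay": 0, "az": 0}
    - {"tx": 0.66, "ty": -1, "tz": 0, "ax": 0, "ay": 0, "az": 0}

```text
clock: 28.05
eef_pos: [539.3, 313.8, 168.3]
tcp_rot: [3.141, 0.0, 0.081]
contact_force: [0.4, 0.2, 0.1]
opening: 1.002
grasp_force: 0.0
```

step_arm:
  moves:
    - {"tx": 0, "ty": -0.2, "tz": 0, "ax": 0, "ay": 0, "az": -0.0947}
    - {"tx": 0, "ty": 0, "tz": 0.7, "ax": 0, "ay": 0, "az": -0.0947}
    - {"tx": 0, "ty": 0, "tz": 1, "ax": 0, "ay": 0, "az": -0.0947}
    - {"tx": 0, "ty": 0, "tz": 1, "ax": 0, "ay": 0, "az": -0.0947}
    - {"tx": 0, "ty": 0, "tz": 1, "ax": 0, "ay": 0, "az": 0}

```text
clock: 28.68
eef_pos: [538.5, 318.0, 75.1]
tcp_rot: [3.141, 0.0, 0.678]
contact_force: [-0.4, 1.1, -0.3]
opening: 1.001
grasp_force: 0.0
```

step_arm:
  moves:
    - {"tx": 0, "ty": 0, "tz": 0, "ax": 0, "ay": 0, "az": 0}
    - {"tx": 0, "ty": 0, "tz": 0, "ax": 0, "ay": 0, "az": 0}

```text
clock: 28.92
eef_pos: [538.8, 318.8, 76.6]
tcp_rot: [3.141, -0.001, 0.676]
contact_force: [0.6, 0.2, -0.8]
opening: 1.0
grasp_force: 0.0
```

Run:
```python
from h import *
s=r.sense();p,d,i=grab("wrist","w10");print(s["clock"],s["eef_pos"].round(1),s["tcp_rot"].round(3))
report(i,p,d,"brown",8)
```

```text
28.925 [538.8 318.8  76.6] [ 3.141e+00 -1.000e-03  6.760e-01]
brown [318. 226.] C [544.1 324.4] yaw 0.686 A 3144 edge 59.0 depth z 7.9
```

step_arm:
  moves:
    - {"tx": 0, "ty": -0.04, "tz": 1, "ax": 0, "ay": 0, "az": -0.005}
    - {"tx": 0, "ty": 0, "tz": 0.7, "ax": 0, "ay": 0, "az": 0}
    - {"tx": 0, "ty": 0, "tz": 0.3, "ax": 0, "ay": 0, "az": 0}
    - {"tx": 0, "ty": 0, "tz": 0, "ax": 0, "ay": 0, "az": 0}
    - {"tx": 0, "ty": 0, "tz": 0, "ax": 0, "ay": 0, "az": 0}

```text
clock: 29.6
eef_pos: [537.9, 320.1, 26.4]
tcp_rot: [3.141, -0.001, 0.685]
contact_force: [0.3, -0.2, -0.5]
opening: 1.001
grasp_force: 0.0
```

step_arm:
  gripper: 0.5
  newtons: 40
  moves:
    - {"tx": 0, "ty": 0, "tz": 0, "ax": 0, "ay": 0, "az": 0}
    - {"tx": 0, "ty": 0, "tz": 0, "ax": 0, "ay": 0, "az": 0}
    - {"tx": 0, "ty": 0, "tz": 0, "ax": 0, "ay": 0, "az": 0}
    - {"tx": 0, "ty": 0, "tz": 0, "ax": 0, "ay": 0, "az": 0}
    - {"tx": 0, "ty": 0, "tz": 0, "ax": 0, "ay": 0, "az": 0}

```text
clock: 30.22
eef_pos: [537.9, 320.1, 26.9]
tcp_rot: [3.141, -0.001, 0.685]
contact_force: [-1.6, -1.9, 7.1]
opening: 0.674
grasp_force: 40.9
```

step_arm:
  moves:
    - {"tx": 0, "ty": 0, "tz": -1, "ax": 0, "ay": 0, "az": 0}
    - {"tx": 0, "ty": 0, "tz": -1, "ax": 0, "ay": 0, "az": 0}
    - {"tx": 0, "ty": 0, "tz": -1, "ax": 0, "ay": 0, "az": 0}
    - {"tx": 0, "ty": 0, "tz": -1, "ax": 0, "ay": 0, "az": 0.0965}
    - {"tx": 0, "ty": 0, "tz": 0, "ax": 0, "ay": 0, "az": 0.0965}

```text
clock: 30.85
eef_pos: [538.8, 320.6, 128.4]
tcp_rot: [-3.141, -0.004, 0.377]
contact_force: [-0.5, -0.1, -1.0]
opening: 0.671
grasp_force: 42.6
```

step_arm:
  moves:
    - {"tx": 0, "ty": 0, "tz": 0, "ax": 0, "ay": 0, "az": 0.0965}
    - {"tx": 0, "ty": 0, "tz": 0, "ax": 0, "ay": 0, "az": 0.0965}
    - {"tx": 0, "ty": 0, "tz": 0, "ax": 0, "ay": 0, "az": 0}
    - {"tx": 0, "ty": 0, "tz": 0, "ax": 0, "ay": 0, "az": 0}

```text
clock: 31.35
eef_pos: [537.5, 319.9, 125.9]
tcp_rot: [-3.142, -0.0, 0.082]
contact_force: [0.1, 0.1, -0.4]
opening: 0.676
grasp_force: 42.6
```

step_arm:
  moves:
    - {"tx": -0.3, "ty": 1, "tz": 0, "ax": 0, "ay": 0, "az": 0}
    - {"tx": -0.3, "ty": 1, "tz": 0, "ax": 0, "ay": 0, "az": 0}
    - {"tx": -0.3, "ty": 1, "tz": 0, "ax": 0, "ay": 0, "az": 0}
    - {"tx": -0.3, "ty": 1, "tz": 0, "ax": 0, "ay": 0, "az": 0}
    - {"tx": -0.22, "ty": 1, "tz": 0, "ax": 0, "ay": 0, "az": 0}

```text
clock: 31.98
eef_pos: [511.5, 190.9, 125.8]
tcp_rot: [3.142, 0.0, 0.079]
contact_force: [0.9, 0.7, -0.4]
opening: 0.678
grasp_force: 42.7
```

step_arm:
  moves:
    - {"tx": 0, "ty": 1, "tz": 0, "ax": 0, "ay": 0, "az": 0}
    - {"tx": 0, "ty": 1, "tz": 0, "ax": 0, "ay": 0, "az": 0}
    - {"tx": 0, "ty": 1, "tz": 0, "ax": 0, "ay": 0, "az": 0}
    - {"tx": 0, "ty": 1, "tz": 0, "ax": 0, "ay": 0, "az": 0}
    - {"tx": 0, "ty": 1, "tz": 0, "ax": 0, "ay": 0, "az": 0}

```text
clock: 32.6
eef_pos: [521.6, 66.3, 125.9]
tcp_rot: [-3.142, -0.0, 0.079]
contact_force: [0.7, 0.1, -0.4]
opening: 0.667
grasp_force: 42.7
```

step_arm:
  moves:
    - {"tx": 0, "ty": 1, "tz": 0, "ax": 0, "ay": 0, "az": 0}
    - {"tx": 0, "ty": 1, "tz": 0, "ax": 0, "ay": 0, "az": 0}
    - {"tx": 0, "ty": 0.24, "tz": 0, "ax": 0, "ay": 0, "az": 0}
    - {"tx": 0, "ty": 0, "tz": 1, "ax": 0, "ay": 0, "az": 0}
    - {"tx": 0, "ty": 0, "tz": 0.5, "ax": 0, "ay": 0, "az": 0}

```text
clock: 33.22
eef_pos: [525.5, 12.0, 87.4]
tcp_rot: [-3.141, 0.001, 0.079]
contact_force: [0.5, -0.2, -0.3]
opening: 0.671
grasp_force: 42.7
```

step_arm:
  moves:
    - {"tx": 0, "ty": 0, "tz": 0.2, "ax": 0, "ay": 0, "az": 0}
    - {"tx": 0, "ty": 0, "tz": 0, "ax": 0, "ay": 0, "az": 0}
    - {"tx": 0, "ty": 0, "tz": 0, "ax": 0, "ay": 0, "az": 0}

```text
clock: 33.6
eef_pos: [526.6, 12.2, 83.8]
tcp_rot: [3.142, -0.001, 0.079]
contact_force: [0.5, 0.2, -0.9]
opening: 0.671
grasp_force: 42.7
```

step_arm:
  moves:
    - {"tx": 0.03, "ty": 0, "tz": 0.4, "ax": 0, "ay": 0, "az": 0}
    - {"tx": 0, "ty": 0, "tz": 0.34, "ax": 0, "ay": 0, "az": 0}
    - {"tx": 0, "ty": 0, "tz": 0, "ax": 0, "ay": 0, "az": 0}
    - {"tx": 0, "ty": 0, "tz": 0, "ax": 0, "ay": 0, "az": 0}

```text
clock: 34.1
eef_pos: [526.8, 12.1, 64.6]
tcp_rot: [-3.142, 0.001, 0.079]
contact_force: [0.5, 0.2, -0.2]
opening: 0.672
grasp_force: 61.5
```

step_arm:
  gripper: 1
  moves:
    - {"tx": 0, "ty": 0, "tz": 0, "ax": 0, "ay": 0, "az": 0}
    - {"tx": 0, "ty": 0, "tz": 0, "ax": 0, "ay": 0, "az": 0}
    - {"tx": 0, "ty": 0, "tz": 0, "ax": 0, "ay": 0, "az": 0}
    - {"tx": 0, "ty": 0, "tz": -0.5, "ax": 0, "ay": 0, "az": 0}
    - {"tx": 0, "ty": 0, "tz": -1, "ax": 0, "ay": 0, "az": 0}

```text
clock: 34.72
eef_pos: [526.4, 12.0, 102.6]
tcp_rot: [-3.141, 0.002, 0.079]
contact_force: [-0.3, 0.1, 0.2]
opening: 0.998
grasp_force: 0.0
```

step_arm:
  moves:
    - {"tx": 0, "ty": 0, "tz": -1, "ax": 0, "ay": 0, "az": 0}
    - {"tx": -1, "ty": 0, "tz": -1, "ax": 0, "ay": 0, "az": 0}
    - {"tx": -1, "ty": 0, "tz": -0.8, "ax": 0, "ay": 0, "az": 0}
    - {"tx": -1, "ty": 0, "tz": 0, "ax": 0, "ay": 0, "az": 0}
    - {"tx": -0.3, "ty": 0, "tz": 0, "ax": 0, "ay": 0, "az": 0}

```text
clock: 35.35
eef_pos: [443.7, 5.5, 173.1]
tcp_rot: [3.142, -0.001, 0.079]
contact_force: [1.0, -0.1, -0.7]
opening: 0.998
grasp_force: 0.0
```

step_arm:
  moves:
    - {"tx": 0, "ty": 0, "tz": 0, "ax": 0, "ay": 0, "az": 0}
    - {"tx": 0, "ty": 0, "tz": 0, "ax": 0, "ay": 0, "az": 0}

```text
clock: 35.6
eef_pos: [445.7, 5.6, 172.4]
tcp_rot: [3.142, -0.001, 0.079]
contact_force: [-0.4, -0.2, 0.2]
opening: 1.001
grasp_force: 0.0
```

Run:
```python
from h import *
s=r.sense();p,d,i=grab("wrist","w11");np.savez("w11.npz",p=p,d=d,M=i["cam_to_world"]);print(s["clock"],s["eef_pos"].round(1),s["tcp_rot"].round(3))
report(i,p,d,"brown",46)
```

```text
35.6 [445.7   5.6 172.4] [ 3.142e+00 -1.000e-03  7.900e-02]
brown [319. 103.] C [534.1  12.9] yaw 0.078 A 3078 edge 58.7 depth z 46.8
```

View pics/w11.png

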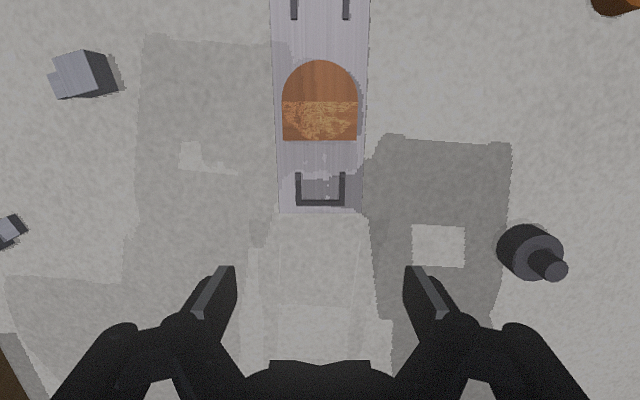

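The stack is at (319,103), centred and square. The near pocket is at (320,190), a stop is at (86,75) with its tongue to the left, and the weight is at (530,252).

```bash
cat >> h.py <<'E'
def cloud(i,d):
    v,u=np.mgrid[0:d.shape[0],0:d.shape[1]]; o,D=rays(i,np.c_[u.ravel(),v.ravel()])
    W=o+D*d.ravel()[:,None]; W[d.ravel()<=0]=np.nan; return W.reshape(*d.shape,3)
def stops(i,d,z0=0):
    W=cloud(i,d); Z=W[...,2]-z0; body=((Z>23)&(Z<33)).astype(np.uint8); low=(Z>6)&(Z<14)
    for c in blobs(body,60,6000):
        P=cast(i,c.reshape(-1,2),28+z0)[:,:2].astype(np.float32); (C,wh,a)=cv2.minAreaRect(P)
        if not 500<wh[0]*wh[1]<1500: continue
        C=np.array(C); near=low&(np.hypot(W[...,0]-C[0],W[...,1]-C[1])<48)&(np.hypot(W[...,0]-C[0],W[...,1]-C[1])>24)
        t=np.nanmedian(W[near],0)[:2]-C if near.sum() else np.zeros(2)
        ax=[np.deg2rad(a+k*90) for k in range(4)]; y=max(ax,key=lambda q:t@[np.cos(q),np.sin(q)]); y=(y+np.pi)%(2*np.pi)-np.pi
        m=np.zeros_like(body); cv2.drawContours(m,[c],-1,1,-1)
        print("stop px",cen(c).round(),"C",C.round(1),"size",np.round(wh,1),"yaw %.3f"%y,"tongue n",near.sum(),t.round(1),"top z %.1f"%np.nanmedian(W[...,2][m>0]))
E
python3 - <<'E'
from h import *
i=eyes.camera_info("wrist")
for n in("w9","w11"):
    w=np.load(n+".npz");j=dict(i,cam_to_world=w["M"]);print(n);stops(j,w["d"])
W=cloud(j,w["d"]);Z=W[...,2];m=((Z>11.5)&(Z<17)).astype(np.uint8)
X=np.array([np.cos(.081),np.sin(.081)]);Y=np.array([-X[1],X[0]])
for c in blobs(m,20,4000,0):
    P=cast(j,c.reshape(-1,2),14)[:,:2]-[534.5,12.8];print("wall",cen(c).round(),"x",(P@X).min().round(1),(P@X).max().round(1),"y",(P@Y).min().round(1),(P@Y).max().round(1))
E
```

```text
w9
stop px [ 32. 379.] C [206.4 517.2] size [10.1 91.1] yaw 1.711 tongue n 151 [-3.8 25. ] top z 28.0
stop px [136. 274.] C [371.  363.5] size [33. 34.] yaw -1.045 tongue n 320 [ 15.5 -27.8] top z 28.2
stop px [490. 137.] C [534.4  37.6] size [17.6 64.4] yaw -0.282 tongue n 2005 [30.7  1.9] top z 28.6
stop px [283. 108.] C [542.3 219.1] size [32.3 30.3] yaw 1.867 tongue n 486 [-9.1 30.6] top z 28.4
w11
stop px [76. 73.] C [542.1 217.4] size [33.4 33.5] yaw 1.853 tongue n 310 [-10.   34.4] top z 28.3
wall [  8. 385.] x -376.2 -316.4 y 412.6 425.4
wall [  2. 245.] x -146.5 -134.5 y 340.6 348.3
wall [513. 240.] x -170.8 -121.5 y -230.1 -192.2
wall [319. 194.] x -97.0 -63.7 y -24.2 23.8
wall [102.  72.] x 7.0 43.5 y 185.5 211.1
wall [609.   8.] x 72.7 82.8 y -255.8 -235.5
wall [345.   9.] x 65.3 78.3 y -23.7 -18.6
wall [293.   9.] x 64.7 78.4 y 19.0 24.0
```

step_arm:
  moves:
    - {"tx": 0.6, "ty": -1, "tz": 0, "ax": 0, "ay": 0, "az": 0}
    - {"tx": 0.6, "ty": -1, "tz": 0, "ax": 0, "ay": 0, "az": 0}
    - {"tx": 0.6, "ty": -1, "tz": 0, "ax": 0, "ay": 0, "az": 0}
    - {"tx": 0.6, "ty": -1, "tz": 0, "ax": 0, "ay": 0, "az": 0}
    - {"tx": 0.6, "ty": -1, "tz": 0, "ax": 0, "ay": 0, "az": 0}

```text
clock: 36.28
eef_pos: [510.6, 137.2, 171.9]
tcp_rot: [3.142, 0.0, 0.079]
contact_force: [0.4, -0.4, -0.2]
opening: 0.997
grasp_force: 0.0
```

step_arm:
  moves:
    - {"tx": 0.6, "ty": -1, "tz": 0, "ax": 0, "ay": 0, "az": 0}
    - {"tx": 0.6, "ty": -1, "tz": 0, "ax": 0, "ay": 0, "az": 0}
    - {"tx": 0.32, "ty": -1, "tz": 0, "ax": 0, "ay": 0, "az": 0}
    - {"tx": 0, "ty": -0.2, "tz": 0, "ax": 0, "ay": 0, "az": -0.103}
    - {"tx": 0, "ty": 0, "tz": 0, "ax": 0, "ay": 0, "az": -0.103}

```text
clock: 36.9
eef_pos: [541.6, 219.7, 171.6]
tcp_rot: [-3.142, 0.001, 0.409]
contact_force: [0.7, -0.4, -0.1]
opening: 1.001
grasp_force: 0.0
```

step_arm:
  moves:
    - {"tx": 0, "ty": 0, "tz": 0, "ax": 0, "ay": 0, "az": -0.103}
    - {"tx": 0, "ty": 0, "tz": 0, "ax": 0, "ay": 0, "az": -0.103}
    - {"tx": 0, "ty": 0, "tz": 0, "ax": 0, "ay": 0, "az": -0.103}
    - {"tx": 0, "ty": 0, "tz": 0, "ax": 0, "ay": 0, "az": -0.103}
    - {"tx": 0, "ty": 0, "tz": 0, "ax": 0, "ay": 0, "az": -0.103}

```text
clock: 37.52
eef_pos: [541.7, 219.1, 171.7]
tcp_rot: [-3.141, 0.0, 1.217]
contact_force: [-0.8, 0.0, 0.8]
opening: 1.0
grasp_force: 0.0
```

step_arm:
  moves:
    - {"tx": 0, "ty": 0, "tz": 0.7, "ax": 0, "ay": 0, "az": -0.103}
    - {"tx": 0, "ty": 0, "tz": 0.7, "ax": 0, "ay": 0, "az": -0.103}
    - {"tx": 0, "ty": 0, "tz": 0.7, "ax": 0, "ay": 0, "az": -0.103}
    - {"tx": 0, "ty": 0, "tz": 0, "ax": 0, "ay": 0, "az": -0.103}
    - {"tx": 0, "ty": 0, "tz": 0, "ax": 0, "ay": 0, "az": 0}

```text
clock: 38.15
eef_pos: [541.5, 219.0, 119.1]
tcp_rot: [-3.141, 0.0, 1.858]
contact_force: [0.2, 0.4, -0.0]
opening: 0.996
grasp_force: 0.0
```

Run:
```python
from h import *
s=r.sense();p,d,i=grab("wrist","w12");np.savez("w12.npz",p=p,d=d,M=i["cam_to_world"]);print(s["clock"],s["eef_pos"].round(1),s["tcp_rot"].round(3))
stops(i,d)
```

```text
38.15 [541.5 219.  119.1] [-3.141  0.     1.858]
stop px [321. 221.] C [541.8 220.5] size [31.6 31.3] yaw 1.881 tongue n 571 [-8.9 30.3] top z 28.3
```

View pics/w12.png

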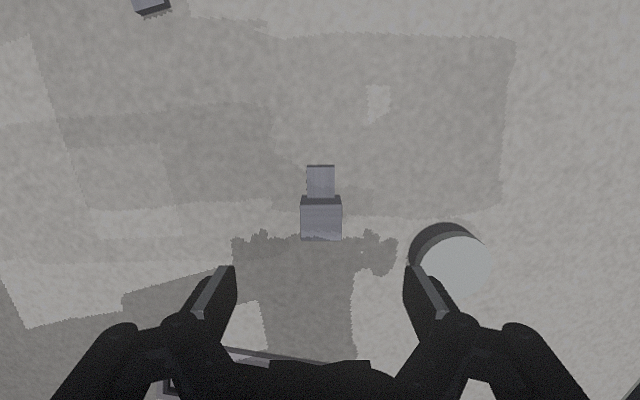

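The stop is at (321,218), square between the fingers with its tongue up. The tin at (450,262) is clear of the right finger.

step_arm:
  gripper: 0.75
  moves:
    - {"tx": 0.03, "ty": 0, "tz": 1, "ax": 0, "ay": 0, "az": 0}
    - {"tx": 0, "ty": 0, "tz": 1, "ax": 0, "ay": 0, "az": 0}
    - {"tx": 0, "ty": 0, "tz": 0.8, "ax": 0, "ay": 0, "az": 0}
    - {"tx": 0, "ty": 0, "tz": 0.3, "ax": 0, "ay": 0, "az": 0}
    - {"tx": 0, "ty": 0, "tz": 0, "ax": 0, "ay": 0, "az": 0}

```text
clock: 38.83
eef_pos: [541.0, 219.6, 42.0]
tcp_rot: [-3.141, 0.0, 1.858]
contact_force: [0.7, -0.5, 0.7]
opening: 0.749
grasp_force: 0.0
```

step_arm:
  gripper: 0.2
  newtons: 60
  moves:
    - {"tx": 0, "ty": 0, "tz": 0, "ax": 0, "ay": 0, "az": 0}
    - {"tx": 0, "ty": 0, "tz": 0, "ax": 0, "ay": 0, "az": 0}
    - {"tx": 0, "ty": 0, "tz": 0, "ax": 0, "ay": 0, "az": 0}
    - {"tx": 0, "ty": 0, "tz": 0, "ax": 0, "ay": 0, "az": 0}
    - {"tx": 0, "ty": 0, "tz": 0, "ax": 0, "ay": 0, "az": 0}

```text
clock: 39.45
eef_pos: [541.7, 219.8, 43.4]
tcp_rot: [3.14, -0.0, 1.858]
contact_force: [-1.5, -0.2, 5.8]
opening: 0.349
grasp_force: 59.8
```

step_arm:
  moves:
    - {"tx": 0, "ty": 0, "tz": -1, "ax": 0, "ay": 0, "az": 0}
    - {"tx": 0, "ty": 0, "tz": -1, "ax": 0, "ay": 0, "az": 0}
    - {"tx": 0, "ty": 0, "tz": -1, "ax": 0, "ay": 0, "az": 0}
    - {"tx": 0, "ty": 0, "tz": -1, "ax": 0, "ay": 0, "az": 0}
    - {"tx": 0, "ty": 0, "tz": 0, "ax": 0, "ay": 0, "az": 0}

```text
clock: 40.08
eef_pos: [542.3, 220.1, 144.4]
tcp_rot: [3.137, -0.0, 1.858]
contact_force: [-0.2, 0.4, -1.0]
opening: 0.352
grasp_force: 60.0
```

step_arm:
  moves:
    - {"tx": 0, "ty": 0, "tz": 0, "ax": 0, "ay": 0, "az": 0}
    - {"tx": 0, "ty": 0, "tz": 0, "ax": 0, "ay": 0, "az": 0}

```text
clock: 40.33
eef_pos: [540.3, 219.3, 141.1]
tcp_rot: [-3.14, 0.0, 1.859]
contact_force: [-0.7, 0.2, -1.5]
opening: 0.349
grasp_force: 60.0
```

Run:
```python
from h import *
s=r.sense();p,d,i=grab("wrist","w13");np.savez("w13.npz",p=p,d=d,M=i["cam_to_world"]);print(s["clock"],s["eef_pos"].round(1),s["tcp_rot"].round(3))
stops(i,d,s["eef_pos"][2]-40);stops(i,d)
```

```text
40.325 [540.3 219.3 141.1] [-3.14   0.     1.859]
```

View pics/w13.png

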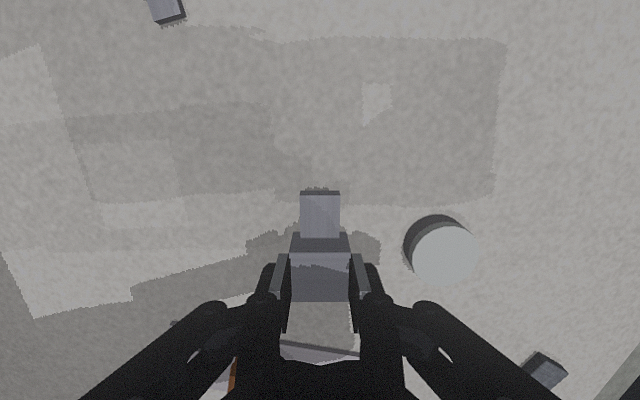

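The stop is held squarely at (320,270) with its tongue ahead at (320,213).

step_arm:
  moves:
    - {"tx": -1, "ty": 0.37, "tz": 0, "ax": 0, "ay": 0, "az": 0}
    - {"tx": -1, "ty": 0, "tz": 0, "ax": 0, "ay": 0, "az": 0}
    - {"tx": -1, "ty": 0, "tz": 0, "ax": 0, "ay": 0, "az": 0}
    - {"tx": -1, "ty": 0, "tz": 0, "ax": 0, "ay": 0, "az": 0}
    - {"tx": -1, "ty": 0, "tz": 0, "ax": 0, "ay": 0, "az": 0}

```text
clock: 41.0
eef_pos: [585.2, 101.5, 141.4]
tcp_rot: [-3.14, -0.0, 1.859]
contact_force: [0.6, 0.1, -1.2]
opening: 0.352
grasp_force: 60.0
```

step_arm:
  moves:
    - {"tx": -1, "ty": 0, "tz": 0, "ax": 0, "ay": 0, "az": 0}
    - {"tx": -1, "ty": 0, "tz": 0, "ax": 0, "ay": 0, "az": 0}
    - {"tx": -1, "ty": 0, "tz": 0, "ax": 0, "ay": 0, "az": 0}
    - {"tx": -0.47, "ty": 0, "tz": 0, "ax": 0, "ay": 0, "az": 0}
    - {"tx": 0, "ty": 0, "tz": 0, "ax": 0, "ay": 0, "az": -0.0964}

```text
clock: 41.62
eef_pos: [609.9, 18.5, 141.7]
tcp_rot: [-3.141, -0.0, 2.012]
contact_force: [0.4, 0.3, -1.5]
opening: 0.354
grasp_force: 60.0
```

step_arm:
  moves:
    - {"tx": 0, "ty": 0, "tz": 0, "ax": 0, "ay": 0, "az": -0.0964}
    - {"tx": 0, "ty": 0, "tz": 0, "ax": 0, "ay": 0, "az": -0.0964}
    - {"tx": 0, "ty": 0, "tz": 0, "ax": 0, "ay": 0, "az": -0.0964}
    - {"tx": 0, "ty": 0, "tz": 0, "ax": 0, "ay": 0, "az": -0.0964}
    - {"tx": 0, "ty": 0, "tz": 0, "ax": 0, "ay": 0, "az": -0.0964}

```text
clock: 42.25
eef_pos: [609.6, 19.6, 141.8]
tcp_rot: [-3.141, -0.001, 2.772]
contact_force: [-0.0, -0.6, -2.0]
opening: 0.356
grasp_force: 60.0
```

step_arm:
  moves:
    - {"tx": 0, "ty": 0, "tz": 0, "ax": 0, "ay": 0, "az": -0.0964}
    - {"tx": 0, "ty": 0, "tz": 0, "ax": 0, "ay": 0, "az": -0.0964}
    - {"tx": 0, "ty": 0, "tz": 0, "ax": 0, "ay": 0, "az": -0.0964}
    - {"tx": 0, "ty": 0, "tz": 0, "ax": 0, "ay": 0, "az": 0}
    - {"tx": 0, "ty": 0, "tz": 0, "ax": 0, "ay": 0, "az": 0}

```text
clock: 42.88
eef_pos: [609.8, 19.4, 142.0]
tcp_rot: [3.141, -0.0, -3.065]
contact_force: [-0.7, -0.0, -1.2]
opening: 0.354
grasp_force: 60.0
```

Run:
```python
from h import *
s=r.sense();p,d,i=grab("wrist","w14");np.savez("w14.npz",p=p,d=d,M=i["cam_to_world"]);print(s["clock"],s["eef_pos"].round(1),s["tcp_rot"].round(3))
report(i,p,d,"brown",46)
W=cloud(i,d);Z=W[...,2];m=((Z>11.5)&(Z<17)).astype(np.uint8)
X=np.array([np.cos(.081),np.sin(.081)]);Y=np.array([-X[1],X[0]])
for c in blobs(m,20,4000,0):
    P=cast(i,c.reshape(-1,2),14)[:,:2]-[534.5,12.8]
    if abs(P).max()<140:print("wall",cen(c).round(),"x",(P@X).min().round(1),(P@X).max().round(1),"y",(P@Y).min().round(1),(P@Y).max().round(1))
```

```text
42.875 [609.8  19.4 142. ] [ 3.141 -0.    -3.065]
brown [318. 112.] C [533.9  12.7] yaw 0.078 A 3099 edge 59.0 depth z 45.4
wall [343. 213.] x 64.5 97.6 y 18.9 24.1
wall [295. 213.] x 64.3 97.4 y -23.9 -17.9
wall [347.  13.] x -82.4 -64.2 y 18.4 23.6
wall [288.  14.] x -82.6 -63.8 y -24.5 -19.2
```

View pics/w14.png

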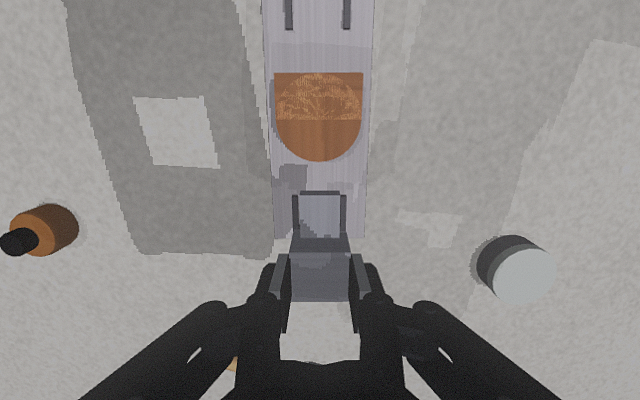

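step_arm:
  moves:
    - {"tx": 0.034, "ty": -0.017, "tz": 1, "ax": 0, "ay": 0, "az": 0}
    - {"tx": 0, "ty": 0, "tz": 1, "ax": 0, "ay": 0, "az": 0}
    - {"tx": 0, "ty": 0, "tz": 0.8, "ax": 0, "ay": 0, "az": 0}
    - {"tx": 0, "ty": 0, "tz": 0, "ax": 0, "ay": 0, "az": 0}
    - {"tx": 0, "ty": 0, "tz": 0, "ax": 0, "ay": 0, "az": 0}

```text
clock: 43.55
eef_pos: [609.7, 18.7, 72.9]
tcp_rot: [-3.142, 0.001, -3.062]
contact_force: [0.2, 0.0, -1.4]
opening: 0.353
grasp_force: 59.9
```

step_arm:
  moves:
    - {"tx": 0, "ty": 0, "tz": 0.3, "ax": 0, "ay": 0, "az": 0}
    - {"tx": 0, "ty": 0, "tz": 0.3, "ax": 0, "ay": 0, "az": 0}
    - {"tx": 0, "ty": 0, "tz": 0, "ax": 0, "ay": 0, "az": 0}
    - {"tx": 0, "ty": 0, "tz": 0, "ax": 0, "ay": 0, "az": 0}

```text
clock: 44.05
eef_pos: [609.2, 18.6, 57.3]
tcp_rot: [3.142, -0.0, -3.062]
contact_force: [-0.8, 0.2, -1.5]
opening: 0.35
grasp_force: 60.0
```

step_arm:
  moves:
    - {"tx": 0, "ty": 0, "tz": 0.16, "ax": 0, "ay": 0, "az": 0}
    - {"tx": 0, "ty": 0, "tz": 0.08, "ax": 0, "ay": 0, "az": 0}
    - {"tx": 0, "ty": 0, "tz": 0, "ax": 0, "ay": 0, "az": 0}
    - {"tx": 0, "ty": 0, "tz": 0, "ax": 0, "ay": 0, "az": 0}

```text
clock: 44.55
eef_pos: [609.2, 18.6, 51.5]
tcp_rot: [-3.142, 0.0, -3.062]
contact_force: [-2.0, 0.0, 2.7]
opening: 0.357
grasp_force: 60.5
```

step_arm:
  gripper: 0.6
  moves:
    - {"tx": 0, "ty": 0, "tz": 0, "ax": 0, "ay": 0, "az": 0}
    - {"tx": 0, "ty": 0, "tz": 0, "ax": 0, "ay": 0, "az": 0}
    - {"tx": 0, "ty": 0, "tz": 0, "ax": 0, "ay": 0, "az": 0}
    - {"tx": 0, "ty": 0, "tz": -0.5, "ax": 0, "ay": 0, "az": 0}
    - {"tx": 0, "ty": 0, "tz": -1, "ax": 0, "ay": 0, "az": 0}

```text
clock: 45.18
eef_pos: [608.6, 18.6, 89.0]
tcp_rot: [3.142, -0.002, -3.062]
contact_force: [-0.1, 0.3, 0.3]
opening: 0.596
grasp_force: 0.0
```

step_arm:
  gripper: 1
  moves:
    - {"tx": 0, "ty": 0, "tz": -1, "ax": 0, "ay": 0, "az": 0}
    - {"tx": 0, "ty": 0, "tz": -1, "ax": 0, "ay": 0, "az": 0}
    - {"tx": 0, "ty": 0, "tz": -1, "ax": 0, "ay": 0, "az": 0}
    - {"tx": 0, "ty": 0, "tz": 0, "ax": 0, "ay": 0, "az": 0}
    - {"tx": 0, "ty": 0, "tz": 0, "ax": 0, "ay": 0, "az": 0}

```text
clock: 45.8
eef_pos: [608.9, 18.7, 163.6]
tcp_rot: [3.142, -0.0, -3.062]
contact_force: [-0.7, 0.4, -0.3]
opening: 0.996
grasp_force: 0.0
```

Run:
```python
from h import *
s=r.sense();p,d,i=grab("wrist","w15");np.savez("w15.npz",p=p,d=d,M=i["cam_to_world"]);print(s["clock"],s["eef_pos"].round(1),s["tcp_rot"].round(3))
stops(i,d,8);report(i,p,d,"brown",46)
```

```text
45.8 [608.9  18.7 163.6] [ 3.142 -0.    -3.062]
stop px [ 56. 225.] C [ 645.6 -224.2] size [35.9 28.5] yaw 0.603 tongue n 0 [0. 0.] top z 32.3
stop px [320. 207.] C [608.8  18.9] size [29.8 31.5] yaw -3.062 tongue n 517 [-29.4  -2.4] top z 36.3
brown [319. 114.] C [533.9  12.7] yaw 0.079 A 3085 edge 58.5 depth z 45.1
```

step_arm:
  moves:
    - {"tx": 0.58, "ty": 1, "tz": 0, "ax": 0, "ay": 0, "az": 0}
    - {"tx": 0.58, "ty": 1, "tz": 0, "ax": 0, "ay": 0, "az": 0}
    - {"tx": 0.58, "ty": 1, "tz": 0, "ax": 0, "ay": 0, "az": 0}
    - {"tx": 0.58, "ty": 1, "tz": 0, "ax": 0, "ay": 0, "az": 0}
    - {"tx": 0.58, "ty": 1, "tz": 0, "ax": 0, "ay": 0, "az": 0}

```text
clock: 46.48
eef_pos: [525.8, 138.0, 162.7]
tcp_rot: [-3.141, -0.002, -3.062]
contact_force: [-0.5, -0.3, 0.4]
opening: 0.997
grasp_force: 0.0
```

step_arm:
  moves:
    - {"tx": 0.58, "ty": 1, "tz": 0, "ax": 0, "ay": 0, "az": 0}
    - {"tx": 0.58, "ty": 1, "tz": 0, "ax": 0, "ay": 0, "az": 0}
    - {"tx": 0.58, "ty": 1, "tz": 0, "ax": 0, "ay": 0, "az": 0}
    - {"tx": 0.58, "ty": 1, "tz": 0, "ax": 0, "ay": 0, "az": 0}
    - {"tx": 0.58, "ty": 1, "tz": 0, "ax": 0, "ay": 0, "az": 0}

```text
clock: 47.1
eef_pos: [443.6, 256.7, 162.8]
tcp_rot: [-3.141, -0.002, -3.062]
contact_force: [0.6, -0.1, -0.6]
opening: 1.002
grasp_force: 0.0
```

step_arm:
  moves:
    - {"tx": 0.58, "ty": 1, "tz": 0, "ax": 0, "ay": 0, "az": 0}
    - {"tx": 0.58, "ty": 1, "tz": 0, "ax": 0, "ay": 0, "az": 0}
    - {"tx": 0.58, "ty": 1, "tz": 0, "ax": 0, "ay": 0, "az": 0}
    - {"tx": 0.58, "ty": 1, "tz": 0, "ax": 0, "ay": 0, "az": 0}
    - {"tx": 0.27, "ty": 0.5, "tz": 0, "ax": 0, "ay": 0, "az": 0.1022}

```text
clock: 47.72
eef_pos: [369.9, 363.9, 162.8]
tcp_rot: [-3.14, -0.001, 3.059]
contact_force: [0.7, -0.3, -0.3]
opening: 0.999
grasp_force: 0.0
```

step_arm:
  moves:
    - {"tx": 0, "ty": 0, "tz": 0, "ax": 0, "ay": 0, "az": 0.1022}
    - {"tx": 0, "ty": 0, "tz": 0, "ax": 0, "ay": 0, "az": 0.1022}
    - {"tx": 0, "ty": 0, "tz": 0, "ax": 0, "ay": 0, "az": 0.1022}
    - {"tx": 0, "ty": 0, "tz": 0, "ax": 0, "ay": 0, "az": 0.1022}
    - {"tx": 0, "ty": 0, "tz": 0, "ax": 0, "ay": 0, "az": 0.1022}

```text
clock: 48.35
eef_pos: [370.7, 362.8, 162.8]
tcp_rot: [-3.14, 0.0, 2.253]
contact_force: [0.5, -0.9, 0.1]
opening: 1.002
grasp_force: 0.0
```

step_arm:
  moves:
    - {"tx": 0, "ty": 0, "tz": 0, "ax": 0, "ay": 0, "az": 0.1022}
    - {"tx": 0, "ty": 0, "tz": 0, "ax": 0, "ay": 0, "az": 0}
    - {"tx": 0, "ty": 0, "tz": 0, "ax": 0, "ay": 0, "az": 0}

```text
clock: 48.72
eef_pos: [371.0, 363.1, 163.3]
tcp_rot: [-3.141, 0.0, 2.101]
contact_force: [-0.3, -0.3, -0.2]
opening: 0.998
grasp_force: 0.0
```

Run:
```python
from h import *
s=r.sense();p,d,i=grab("wrist","w16");np.savez("w16.npz",p=p,d=d,M=i["cam_to_world"]);print(s["clock"],s["eef_pos"].round(1),s["tcp_rot"].round(3))
stops(i,d)
```

```text
48.725 [371.  363.1 163.3] [-3.141  0.     2.101]
stop px [319. 201.] C [368.5 365.8] size [31.9 31.1] yaw -1.061 tongue n 359 [ 16.1 -27.7] top z 28.3
```

View pics/w16.png

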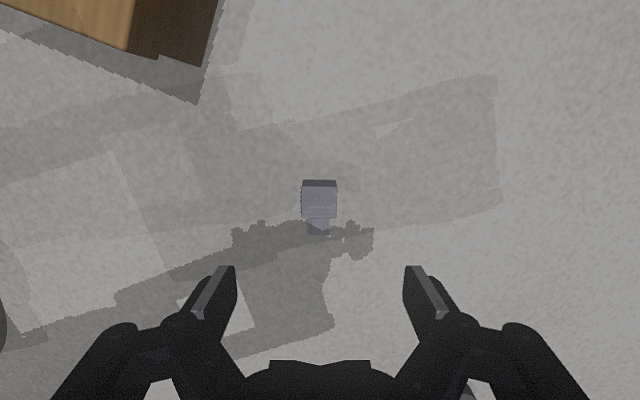

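The stop is at (319,199) with its tongue pointing down in the picture. A wooden box stands at the upper left, near (200,60), so I'm checking its clearance.

Run:
```python
from h import *
w=np.load("w16.npz");i=eyes.camera_info("wrist");W=cloud(dict(i,cam_to_world=w["M"]),w["d"])[:110,:230].reshape(-1,3)
W=W[W[:,2]>15];T=W[:,:2]-[371,363]
print(W.max(0).round(),W.min(0).round());x=T@[-.497,.868];y=T@[.868,.497];k=np.hypot(x,y).argmin();print(x.min(),y.max(),x[k],y[k],W[k])
```

```text
[227. 462. 117.] [159. 398.  15.]
111.74774842311443 -86.18642669000005 111.98493290053352 -102.00359695407316 [226.86677588 409.4870052   95.41182744]
```

step_arm:
  gripper: 0.75
  moves:
    - {"tx": 0.12, "ty": -0.03, "tz": 1, "ax": 0, "ay": 0, "az": 0.01}
    - {"tx": 0, "ty": 0, "tz": 1, "ax": 0, "ay": 0, "az": 0}
    - {"tx": 0, "ty": 0, "tz": 1, "ax": 0, "ay": 0, "az": 0}
    - {"tx": 0, "ty": 0, "tz": 1, "ax": 0, "ay": 0, "az": 0}
    - {"tx": 0, "ty": 0, "tz": 0.5, "ax": 0, "ay": 0, "az": 0}

```text
clock: 49.4
eef_pos: [368.6, 365.0, 50.0]
tcp_rot: [-3.14, 0.0, 2.083]
contact_force: [-0.1, -0.4, 0.8]
opening: 0.751
grasp_force: 0.0
```

step_arm:
  moves:
    - {"tx": 0, "ty": 0, "tz": 0.35, "ax": 0, "ay": 0, "az": 0}
    - {"tx": 0, "ty": 0, "tz": 0, "ax": 0, "ay": 0, "az": 0}
    - {"tx": 0, "ty": 0, "tz": 0, "ax": 0, "ay": 0, "az": 0}

```text
clock: 49.78
eef_pos: [369.4, 365.9, 43.2]
tcp_rot: [3.141, -0.0, 2.082]
contact_force: [-0.2, 0.6, -0.5]
opening: 0.751
grasp_force: 0.0
```

step_arm:
  gripper: 0.2
  newtons: 60
  moves:
    - {"tx": 0, "ty": 0, "tz": 0, "ax": 0, "ay": 0, "az": 0}
    - {"tx": 0, "ty": 0, "tz": 0, "ax": 0, "ay": 0, "az": 0}
    - {"tx": 0, "ty": 0, "tz": 0, "ax": 0, "ay": 0, "az": 0}
    - {"tx": 0, "ty": 0, "tz": 0, "ax": 0, "ay": 0, "az": 0}
    - {"tx": 0, "ty": 0, "tz": 0, "ax": 0, "ay": 0, "az": 0}

```text
clock: 50.4
eef_pos: [369.3, 365.8, 43.3]
tcp_rot: [3.141, -0.0, 2.082]
contact_force: [-1.0, -1.8, 8.4]
opening: 0.357
grasp_force: 59.4
```

step_arm:
  moves:
    - {"tx": 0, "ty": 0, "tz": -1, "ax": 0, "ay": 0, "az": 0}
    - {"tx": 0, "ty": 0, "tz": -1, "ax": 0, "ay": 0, "az": 0}
    - {"tx": 0, "ty": 0, "tz": -1, "ax": 0, "ay": 0, "az": 0}
    - {"tx": 0, "ty": 0, "tz": -1, "ax": 0, "ay": 0, "az": 0}
    - {"tx": 0, "ty": 0, "tz": -0.2, "ax": 0, "ay": 0, "az": 0}

```text
clock: 51.02
eef_pos: [369.6, 366.1, 149.0]
tcp_rot: [3.139, -0.001, 2.082]
contact_force: [0.7, -0.1, -1.7]
opening: 0.353
grasp_force: 60.4
```

step_arm:
  moves:
    - {"tx": 0, "ty": 0, "tz": 0, "ax": 0, "ay": 0, "az": 0}
    - {"tx": 0, "ty": 0, "tz": 0, "ax": 0, "ay": 0, "az": 0}

```text
clock: 51.28
eef_pos: [368.6, 365.0, 146.5]
tcp_rot: [-3.14, 0.0, 2.082]
contact_force: [-0.3, 0.5, -1.4]
opening: 0.355
grasp_force: 60.4
```

step_arm:
  moves:
    - {"tx": -1, "ty": -0.27, "tz": 0, "ax": 0, "ay": 0, "az": 0}
    - {"tx": -1, "ty": -0.27, "tz": 0, "ax": 0, "ay": 0, "az": 0}
    - {"tx": -1, "ty": -0.27, "tz": 0, "ax": 0, "ay": 0, "az": 0}
    - {"tx": -1, "ty": -0.27, "tz": 0, "ax": 0, "ay": 0, "az": 0}
    - {"tx": -1, "ty": -0.27, "tz": 0, "ax": 0, "ay": 0, "az": 0}

```text
clock: 51.9
eef_pos: [400.4, 238.9, 146.6]
tcp_rot: [-3.14, 0.0, 2.082]
contact_force: [-0.5, -0.2, -2.2]
opening: 0.352
grasp_force: 60.4
```

step_arm:
  moves:
    - {"tx": -1, "ty": -0.27, "tz": 0, "ax": 0, "ay": 0, "az": 0}
    - {"tx": -1, "ty": -0.27, "tz": 0, "ax": 0, "ay": 0, "az": 0}
    - {"tx": -1, "ty": -0.27, "tz": 0, "ax": 0, "ay": 0, "az": 0}
    - {"tx": -1, "ty": -0.27, "tz": 0, "ax": 0, "ay": 0, "az": 0}
    - {"tx": -1, "ty": -0.27, "tz": 0, "ax": 0, "ay": 0, "az": 0}

```text
clock: 52.52
eef_pos: [432.1, 113.5, 146.7]
tcp_rot: [-3.14, -0.0, 2.082]
contact_force: [-0.6, 0.5, -2.0]
opening: 0.352
grasp_force: 60.4
```

step_arm:
  moves:
    - {"tx": -1, "ty": -0.27, "tz": 0, "ax": 0, "ay": 0, "az": 0}
    - {"tx": -1, "ty": -0.27, "tz": 0, "ax": 0, "ay": 0, "az": 0}
    - {"tx": -1, "ty": -0.27, "tz": 0, "ax": 0, "ay": 0, "az": 0}
    - {"tx": -1, "ty": -0.27, "tz": 0, "ax": 0, "ay": 0, "az": 0}
    - {"tx": -0.29, "ty": -0.03, "tz": 0, "ax": 0, "ay": 0, "az": -0.0907}

```text
clock: 53.15
eef_pos: [460.5, 6.1, 146.6]
tcp_rot: [-3.14, -0.001, 2.226]
contact_force: [0.4, 0.3, -0.5]
opening: 0.356
grasp_force: 60.4
```

step_arm:
  moves:
    - {"tx": 0, "ty": 0, "tz": 0, "ax": 0, "ay": 0, "az": -0.0907}
    - {"tx": 0, "ty": 0, "tz": 0, "ax": 0, "ay": 0, "az": -0.0907}
    - {"tx": 0, "ty": 0, "tz": 0, "ax": 0, "ay": 0, "az": -0.0907}
    - {"tx": 0, "ty": 0, "tz": 0, "ax": 0, "ay": 0, "az": -0.0907}
    - {"tx": 0, "ty": 0, "tz": 0, "ax": 0, "ay": 0, "az": -0.0907}

```text
clock: 53.78
eef_pos: [460.1, 7.3, 146.6]
tcp_rot: [-3.141, -0.002, 2.941]
contact_force: [0.3, -0.0, -1.6]
opening: 0.355
grasp_force: 60.4
```

step_arm:
  moves:
    - {"tx": 0, "ty": 0, "tz": 0, "ax": 0, "ay": 0, "az": -0.0907}
    - {"tx": 0, "ty": 0, "tz": 0, "ax": 0, "ay": 0, "az": -0.0907}
    - {"tx": 0, "ty": 0, "tz": 0, "ax": 0, "ay": 0, "az": 0}
    - {"tx": 0, "ty": 0, "tz": 0, "ax": 0, "ay": 0, "az": 0}

```text
clock: 54.28
eef_pos: [460.4, 7.3, 147.1]
tcp_rot: [3.142, -0.001, -3.065]
contact_force: [0.4, -0.4, -1.6]
opening: 0.355
grasp_force: 60.4
```

step_arm:
  moves:
    - {"tx": 0, "ty": -0.02, "tz": 1, "ax": 0, "ay": 0, "az": 0}
    - {"tx": 0, "ty": 0, "tz": 1, "ax": 0, "ay": 0, "az": 0}
    - {"tx": 0, "ty": 0, "tz": 1, "ax": 0, "ay": 0, "az": 0}
    - {"tx": 0, "ty": 0, "tz": 0.3, "ax": 0, "ay": 0, "az": 0}
    - {"tx": 0, "ty": 0, "tz": 0.3, "ax": 0, "ay": 0, "az": 0}

```text
clock: 54.9
eef_pos: [461.0, 6.8, 57.5]
tcp_rot: [-3.142, 0.0, -3.062]
contact_force: [0.4, -0.4, -1.4]
opening: 0.352
grasp_force: 60.3
```

step_arm:
  moves:
    - {"tx": 0, "ty": 0, "tz": 0, "ax": 0, "ay": 0, "az": 0}
    - {"tx": 0, "ty": 0, "tz": 0, "ax": 0, "ay": 0, "az": 0}

```text
clock: 55.15
eef_pos: [461.2, 6.8, 58.1]
tcp_rot: [-3.142, 0.001, -3.062]
contact_force: [0.3, -0.1, -1.2]
opening: 0.352
grasp_force: 60.3
```

step_arm:
  moves:
    - {"tx": 0.03, "ty": 0, "tz": 0.19, "ax": 0, "ay": 0, "az": 0}
    - {"tx": 0, "ty": 0, "tz": 0.08, "ax": 0, "ay": 0, "az": 0}
    - {"tx": 0, "ty": 0, "tz": 0, "ax": 0, "ay": 0, "az": 0}
    - {"tx": 0, "ty": 0, "tz": 0, "ax": 0, "ay": 0, "az": 0}

```text
clock: 55.65
eef_pos: [460.0, 6.8, 51.3]
tcp_rot: [-3.142, -0.0, -3.062]
contact_force: [-2.9, 1.0, 9.1]
opening: 0.353
grasp_force: 61.6
```

step_arm:
  gripper: 0.6
  moves:
    - {"tx": 0, "ty": 0, "tz": 0, "ax": 0, "ay": 0, "az": 0}
    - {"tx": 0, "ty": 0, "tz": 0, "ax": 0, "ay": 0, "az": 0}
    - {"tx": 0, "ty": 0, "tz": 0, "ax": 0, "ay": 0, "az": 0}
    - {"tx": 0, "ty": 0, "tz": -0.5, "ax": 0, "ay": 0, "az": 0}
    - {"tx": 0, "ty": 0, "tz": -1, "ax": 0, "ay": 0, "az": 0}

```text
clock: 56.28
eef_pos: [459.4, 6.7, 88.6]
tcp_rot: [3.141, -0.002, -3.062]
contact_force: [0.4, 0.1, 0.1]
opening: 0.602
grasp_force: 0.0
```

step_arm:
  moves:
    - {"tx": 0, "ty": 0, "tz": -1, "ax": 0, "ay": 0, "az": 0}
    - {"tx": 0, "ty": 0, "tz": -1, "ax": 0, "ay": 0, "az": 0}
    - {"tx": 0, "ty": 0, "tz": -1, "ax": 0, "ay": 0, "az": 0}
    - {"tx": 0, "ty": 0, "tz": 0, "ax": 0, "ay": 0, "az": 0}
    - {"tx": 0, "ty": 0, "tz": 0, "ax": 0, "ay": 0, "az": 0}

```text
clock: 56.9
eef_pos: [459.8, 6.8, 163.3]
tcp_rot: [3.142, 0.0, -3.062]
contact_force: [0.6, 0.3, 0.2]
opening: 0.6
grasp_force: 0.0
```

Run:
```python
from h import *
s=r.sense();p,d,i=grab("wrist","w17");np.savez("w17.npz",p=p,d=d,M=i["cam_to_world"]);print(s["clock"],s["eef_pos"].round(1),s["tcp_rot"].round(3))
stops(i,d,8)
```

```text
56.9 [459.8   6.8 163.3] [ 3.142  0.    -3.062]
stop px [ 93. 349.] C [ 642.4 -226.2] size [35.9 32. ] yaw -2.278 tongue n 3 [ -5.3 -23.8] top z 32.4
stop px [319. 341.] C [607.6  18.4] size [33.7 31.3] yaw 1.668 tongue n 85 [16.4 21. ] top z 36.4
stop px [320. 207.] C [459.6   7. ] size [29.8 31.4] yaw 0.080 tongue n 679 [31.1  2.1] top z 36.3
```

step_arm:
  moves:
    - {"tx": 0.3, "ty": -1, "tz": 0, "ax": 0, "ay": 0, "az": 0}
    - {"tx": 0.3, "ty": -1, "tz": 0, "ax": 0, "ay": 0, "az": 0}
    - {"tx": 0.3, "ty": -1, "tz": 0, "ax": 0, "ay": 0, "az": 0}
    - {"tx": 0.3, "ty": -1, "tz": 0, "ax": 0, "ay": 0, "az": 0}
    - {"tx": 0.3, "ty": -1, "tz": 0, "ax": 0, "ay": 0, "az": 0}

```text
clock: 57.58
eef_pos: [431.8, -121.5, 162.3]
tcp_rot: [3.141, -0.002, -3.061]
contact_force: [-0.9, -0.5, -0.8]
opening: 0.603
grasp_force: 0.0
```

step_arm:
  moves:
    - {"tx": 0.3, "ty": -1, "tz": 0, "ax": 0, "ay": 0, "az": 0}
    - {"tx": 0.3, "ty": -1, "tz": 0, "ax": 0, "ay": 0, "az": 0}
    - {"tx": 0.3, "ty": -1, "tz": 0, "ax": 0, "ay": 0, "az": 0}
    - {"tx": 0.23, "ty": -0.97, "tz": 0, "ax": 0, "ay": 0, "az": 0}
    - {"tx": 0, "ty": 0, "tz": 0, "ax": 0, "ay": 0, "az": 0}

```text
clock: 58.2
eef_pos: [411.8, -222.9, 162.4]
tcp_rot: [3.141, -0.001, -3.064]
contact_force: [0.2, 1.1, -0.1]
opening: 0.601
grasp_force: 0.0
```

step_arm:
  moves:
    - {"tx": 0, "ty": 0, "tz": 0, "ax": 0, "ay": 0, "az": 0}
    - {"tx": 0, "ty": 0, "tz": 0, "ax": 0, "ay": 0, "az": 0}

```text
clock: 58.45
eef_pos: [412.3, -221.2, 163.0]
tcp_rot: [3.141, -0.001, -3.061]
contact_force: [-0.1, 0.4, -0.2]
opening: 0.597
grasp_force: 0.0
```

```bash
cat >> h.py <<'E'
def disc(i,d,lo,hi,z,amin,amax,name):
    Z=cloud(i,d)[...,2]
    for c in blobs(((Z>lo)&(Z<hi)).astype(np.uint8),60,20000):
        P=cast(i,c.reshape(-1,2),z)[:,:2].astype(np.float32); (C,R)=cv2.minEnclosingCircle(P)
        if amin<R<amax: print(name,cen(c).round(),"C",np.round(C,1),"R %.1f"%R,"centroid",cen(P.reshape(-1,1,2)).round(1))
E
python3 - <<'E'
from h import *
s=r.sense();p,d,i=grab("wrist","w18");np.savez("w18.npz",p=p,d=d,M=i["cam_to_world"]);print(s["clock"],s["eef_pos"].round(1),s["tcp_rot"].round(3))
disc(i,d,53,60,56,9,16,"knob");disc(i,d,27,33,30,20,32,"disc")
E
```

```text
58.45 [ 412.3 -221.2  163. ] [ 3.141e+00 -1.000e-03 -3.061e+00]
knob [322. 204.] C [ 402.7 -219.7] R 11.9 centroid [ 402.7 -219.7]
disc [322. 195.] C [ 403.  -219.7] R 27.0 centroid [ 402.9 -219.7]
```

View pics/w18.png

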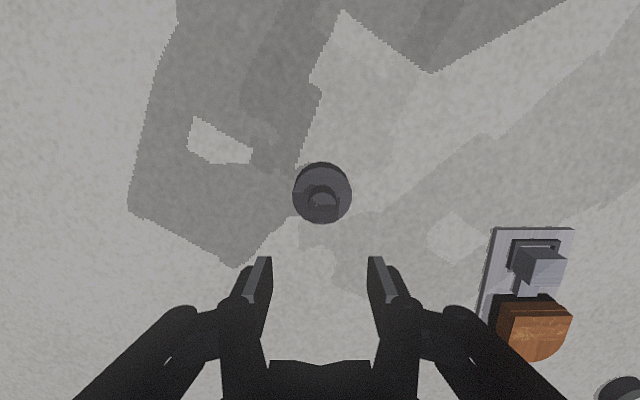

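The weight is at (322,195), with a finger on each side of the approach, and the stop in the near pocket is at (538,265).

step_arm:
  moves:
    - {"tx": 0.37, "ty": 0.09, "tz": 0, "ax": 0, "ay": 0, "az": 0}
    - {"tx": 0, "ty": 0, "tz": 1, "ax": 0, "ay": 0, "az": 0}
    - {"tx": 0, "ty": 0, "tz": 1, "ax": 0, "ay": 0, "az": 0}
    - {"tx": 0, "ty": 0, "tz": 0, "ax": 0, "ay": 0, "az": 0}
    - {"tx": 0, "ty": 0, "tz": 0, "ax": 0, "ay": 0, "az": 0}

```text
clock: 59.12
eef_pos: [403.1, -220.6, 113.9]
tcp_rot: [-3.141, 0.0, -3.061]
contact_force: [0.1, -0.1, 0.3]
opening: 0.6
grasp_force: 0.0
```

Run:
```python
from h import *
s=r.sense();p,d,i=grab("wrist","w19");print(s["clock"],s["eef_pos"].round(1),s["tcp_rot"].round(3))
disc(i,d,53,60,56,9,16,"knob");disc(i,d,27,33,30,20,32,"disc")
```

```text
59.125 [ 403.1 -220.6  113.9] [-3.141  0.    -3.061]
knob [320. 240.] C [ 402.6 -219.7] R 12.2 centroid [ 402.5 -219.7]
disc [572. 347.] C [502.9  16.1] R 23.1 centroid [503.2  16.4]
disc [569. 302.] C [458.9   2.3] R 20.3 centroid [456.  -5.]
disc [320. 218.] C [ 402.8 -219.6] R 27.1 centroid [ 397.8 -220. ]
```

Down to z = 64 and grip.

step_arm:
  moves:
    - {"tx": 0.02, "ty": 0.03, "tz": 1, "ax": 0, "ay": 0, "az": 0}
    - {"tx": 0, "ty": 0, "tz": 0.7, "ax": 0, "ay": 0, "az": 0}
    - {"tx": 0, "ty": 0, "tz": 0.28, "ax": 0, "ay": 0, "az": 0}
    - {"tx": 0, "ty": 0, "tz": 0, "ax": 0, "ay": 0, "az": 0}
    - {"tx": 0, "ty": 0, "tz": 0, "ax": 0, "ay": 0, "az": 0}

```text
clock: 59.8
eef_pos: [403.0, -220.1, 64.5]
tcp_rot: [-3.141, 0.001, -3.061]
contact_force: [0.3, 0.2, -0.1]
opening: 0.603
grasp_force: 0.0
```

step_arm:
  gripper: 0.1
  newtons: 80
  moves:
    - {"tx": 0, "ty": 0, "tz": 0, "ax": 0, "ay": 0, "az": 0}
    - {"tx": 0, "ty": 0, "tz": 0, "ax": 0, "ay": 0, "az": 0}
    - {"tx": 0, "ty": 0, "tz": 0, "ax": 0, "ay": 0, "az": 0}
    - {"tx": 0, "ty": 0, "tz": 0, "ax": 0, "ay": 0, "az": 0}
    - {"tx": 0, "ty": 0, "tz": 0, "ax": 0, "ay": 0, "az": 0}

```text
clock: 60.42
eef_pos: [402.8, -220.0, 64.6]
tcp_rot: [-3.141, 0.001, -3.062]
contact_force: [-1.6, 0.7, 11.2]
opening: 0.244
grasp_force: 77.9
```

step_arm:
  moves:
    - {"tx": 0, "ty": 0, "tz": -1, "ax": 0, "ay": 0, "az": 0}
    - {"tx": 0, "ty": 0, "tz": -1, "ax": 0, "ay": 0, "az": 0}
    - {"tx": 0, "ty": 0, "tz": -1, "ax": 0, "ay": 0, "az": 0}
    - {"tx": 0, "ty": 0, "tz": -1, "ax": 0, "ay": 0, "az": 0}
    - {"tx": 0, "ty": 0, "tz": 0, "ax": 0, "ay": 0, "az": 0}

```text
clock: 61.05
eef_pos: [403.1, -220.2, 164.8]
tcp_rot: [-3.14, 0.002, -3.062]
contact_force: [0.7, 0.1, -6.6]
opening: 0.242
grasp_force: 80.0
```

step_arm:
  moves:
    - {"tx": 0, "ty": 0, "tz": 0, "ax": 0, "ay": 0, "az": 0}
    - {"tx": 0, "ty": 0, "tz": 0, "ax": 0, "ay": 0, "az": 0}

```text
clock: 61.3
eef_pos: [401.7, -219.4, 162.5]
tcp_rot: [3.14, -0.002, -3.061]
contact_force: [-0.6, -0.4, -6.0]
opening: 0.244
grasp_force: 80.0
```

step_arm:
  moves:
    - {"tx": -0.67, "ty": 1, "tz": 0, "ax": 0, "ay": 0, "az": 0}
    - {"tx": -0.67, "ty": 1, "tz": 0, "ax": 0, "ay": 0, "az": 0}
    - {"tx": -0.67, "ty": 1, "tz": 0, "ax": 0, "ay": 0, "az": 0}
    - {"tx": -0.67, "ty": 1, "tz": 0, "ax": 0, "ay": 0, "az": 0}
    - {"tx": -0.67, "ty": 1, "tz": 0, "ax": 0, "ay": 0, "az": 0}

```text
clock: 61.92
eef_pos: [475.8, -87.5, 162.8]
tcp_rot: [3.141, -0.002, -3.062]
contact_force: [0.4, -0.3, -5.8]
opening: 0.248
grasp_force: 79.9
```

step_arm:
  moves:
    - {"tx": -0.67, "ty": 1, "tz": 0, "ax": 0, "ay": 0, "az": 0}
    - {"tx": -0.67, "ty": 1, "tz": 0, "ax": 0, "ay": 0, "az": 0}
    - {"tx": -0.67, "ty": 1, "tz": 0, "ax": 0, "ay": 0, "az": 0}
    - {"tx": -0.66, "ty": 0.84, "tz": 0, "ax": 0, "ay": 0, "az": 0}
    - {"tx": 0, "ty": 0, "tz": 0, "ax": 0, "ay": 0, "az": 0}

```text
clock: 62.55
eef_pos: [535.3, 13.9, 162.7]
tcp_rot: [3.141, -0.001, -3.06]
contact_force: [0.0, -0.5, -6.2]
opening: 0.244
grasp_force: 80.0
```

step_arm:
  moves:
    - {"tx": 0, "ty": 0, "tz": 0.8, "ax": 0, "ay": 0, "az": 0}
    - {"tx": 0, "ty": 0, "tz": 0.7, "ax": 0, "ay": 0, "az": 0}
    - {"tx": 0, "ty": 0, "tz": 0.2, "ax": 0, "ay": 0, "az": 0}
    - {"tx": 0, "ty": 0, "tz": 0, "ax": 0, "ay": 0, "az": 0}
    - {"tx": 0, "ty": 0, "tz": 0, "ax": 0, "ay": 0, "az": 0}

```text
clock: 63.18
eef_pos: [535.2, 12.4, 121.8]
tcp_rot: [-3.142, 0.001, -3.062]
contact_force: [0.1, 0.6, -5.4]
opening: 0.247
grasp_force: 80.2
```

Run:
```python
from h import *
s=r.sense();p,d,i=grab("wrist","w20");print(s["clock"],s["eef_pos"].round(1),s["tcp_rot"].round(3)); stops(i,d,8)
```

```text
63.175 [535.2  12.4 121.8] [-3.142e+00  1.000e-03 -3.062e+00]
stop px [ 40. 319.] C [ 644.5 -225.7] size [36.4 30.7] yaw 0.677 tongue n 0 [0. 0.] top z 32.3
stop px [320. 312.] C [612.3  19. ] size [25.4 32. ] yaw -1.491 tongue n 17 [ 18.  -16.9] top z 36.4
stop px [320. 121.] C [460.7   7. ] size [29.6 32. ] yaw 0.079 tongue n 1153 [28.4  2.6] top z 36.5
```

View pics/w20.png

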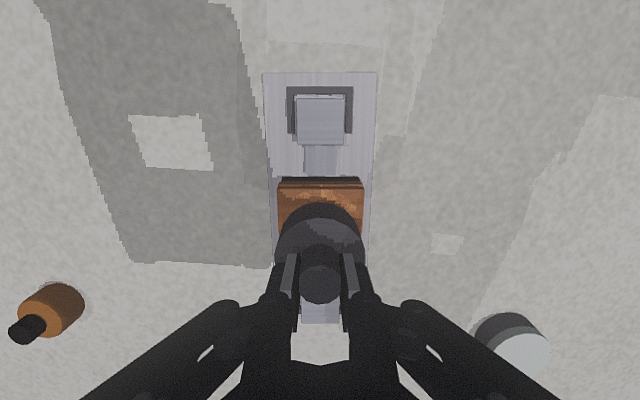

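The weight hangs upright at (320,250) over the stack, and the near stop is seated at (320,118) with its tongue towards the stack.

step_arm:
  moves:
    - {"tx": 0.03, "ty": 0.01, "tz": 0.25, "ax": 0, "ay": 0, "az": 0}
    - {"tx": 0, "ty": 0, "tz": 0.16, "ax": 0, "ay": 0, "az": 0}
    - {"tx": 0, "ty": 0, "tz": 0, "ax": 0, "ay": 0, "az": 0}
    - {"tx": 0, "ty": 0, "tz": 0, "ax": 0, "ay": 0, "az": 0}

```text
clock: 63.72
eef_pos: [534.0, 12.7, 110.9]
tcp_rot: [3.142, -0.0, -3.061]
contact_force: [-0.6, 0.1, -5.9]
opening: 0.239
grasp_force: 80.5
```

step_arm:
  moves:
    - {"tx": 0, "ty": 0, "tz": 0.02, "ax": 0, "ay": 0, "az": 0}
    - {"tx": 0, "ty": 0, "tz": 0.02, "ax": 0, "ay": 0, "az": 0}
    - {"tx": 0, "ty": 0, "tz": 0, "ax": 0, "ay": 0, "az": 0}

```text
clock: 64.1
eef_pos: [534.2, 12.7, 110.7]
tcp_rot: [3.142, 0.0, -3.062]
contact_force: [-2.8, 0.6, 5.6]
opening: 0.242
grasp_force: 81.1
```

In contact. Release and rise clear, then check.

step_arm:
  gripper: 0.6
  moves:
    - {"tx": 0, "ty": 0, "tz": 0, "ax": 0, "ay": 0, "az": 0}
    - {"tx": 0, "ty": 0, "tz": 0, "ax": 0, "ay": 0, "az": 0}
    - {"tx": 0, "ty": 0, "tz": 0, "ax": 0, "ay": 0, "az": 0}
    - {"tx": 0, "ty": 0, "tz": -0.5, "ax": 0, "ay": 0, "az": 0}
    - {"tx": 0, "ty": 0, "tz": -1, "ax": 0, "ay": 0, "az": 0}

```text
clock: 64.72
eef_pos: [533.5, 12.7, 147.8]
tcp_rot: [3.141, -0.002, -3.062]
contact_force: [0.5, 0.2, 0.7]
opening: 0.598
grasp_force: 0.0
```

step_arm:
  moves:
    - {"tx": 0, "ty": 0, "tz": -1, "ax": 0, "ay": 0, "az": 0}
    - {"tx": 0, "ty": 0, "tz": -1, "ax": 0, "ay": 0, "az": 0}
    - {"tx": 1, "ty": 0, "tz": -1, "ax": 0, "ay": 0, "az": 0}
    - {"tx": 0, "ty": 0, "tz": 0, "ax": 0, "ay": 0, "az": 0}
    - {"tx": 0, "ty": 0, "tz": 0, "ax": 0, "ay": 0, "az": 0}

```text
clock: 65.35
eef_pos: [509.5, 10.7, 222.8]
tcp_rot: [-3.142, 0.001, -3.062]
contact_force: [0.5, -0.4, 0.2]
opening: 0.599
grasp_force: 0.0
```

Run:
```python
from h import *
s=r.sense();p,d,i=grab("wrist","w21");print(s["clock"],s["eef_pos"].round(1),s["tcp_rot"].round(3)); stops(i,d,8)
disc(i,d,98,106,102,9,16,"knob");disc(i,d,73,79,76,20,32,"disc")
p,d,i=grab("side","side1"); cv2.imwrite("pics/side1c.png",cv2.resize(p[90:340,200:480,::-1],None,fx=2,fy=2))
```

```text
65.35 [509.5  10.7 222.8] [-3.142e+00  1.000e-03 -3.062e+00]
stop px [117. 280.] C [ 643.7 -225.4] size [36.5 26.7] yaw 0.655 tongue n 0 [0. 0.] top z 32.3
stop px [319. 270.] C [607.5  18.7] size [31.1 32. ] yaw -1.491 tongue n 61 [ 16.9 -15.4] top z 36.2
stop px [319. 143.] C [461.3   7. ] size [29.2 32. ] yaw 0.080 tongue n 544 [27.8  2.5] top z 36.6
knob [320. 236.] C [533.9  12.9] R 12.3 centroid [534.   12.9]
disc [319. 220.] C [534.5  13. ] R 27.2 centroid [529.8  12.5]
```

View pics/side1c.png

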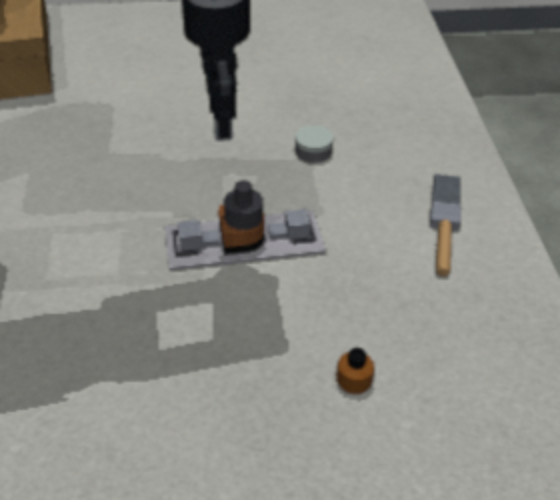

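The weight stands on the stack at (243,220), with stops in both pockets at (190,237) and (298,223). The tin and dye are undisturbed and no lifts are left on the bench.

```bash
python3 -c "
from rig import workorder
print(workorder.sign_off())"
```

```text
the job is handed in; nothing more can be done
None
```

The heel is built and the job is handed in; sign-off returned no verdict, but in the last pictures the weight measures within about 1 mm of the seat on the top piece and three lifts, both stops are seated with tongues inward, and the tin and dye look undisturbed.

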